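# Clear the fitting bench: hang the frames, sort lenses and tools

### The arm

A 6-joint arm with a two-finger parallel gripper is mounted at the origin on the work surface. World frame = base frame: x ahead of the robot, y to its left, z up, the work surface at z = 0. Lengths are in m, angles in rad, forces in N, time in s.
With the tool pointing down it reaches from about 0.425 to 0.95 m from the base axis. Payload 14.7 kg.
Tool frame: the origin (TCP) lies on the front face of the gripper's body, between the roots of the fingers; the fingertips stand 73 mm ahead of it and the grasp point (between the pads) lies 54 mm ahead of it; z points along the fingers, x is the direction in which the jaws open and shut, and the axes are right-handed (so a half turn about z gives the same grasp; the last joint's range is limited). The gripper opens to 85 mm and grips with 20 to 120 N. Pads are 22 mm wide; open, the fingers measure 114 mm over their backs; the gripper's body (76 mm by 85 mm) begins 54 mm behind the grasp point. The pads swing forward as they close: fully open they stand 13 mm farther back than shut.
Start: joints at [1.279, 0.48, 1.596, -0, 1.065, -0.047], TCP at [0.158, 0.631, 0.304] pointing down, gripper open.
Joint ranges: [-2.75, 2.75], [-0.82, 2.05], [0.23, 2.67], [-1.56, 4.7], [0.09, 2.69], [-2.92, 2.92]. Speed limits (rad/s): [1.89, 1.89, 2.39, 3.01, 3.01, 3.01].

### API

Orientations are given as a rotation vector (axis times angle).
In Python, from cell import r gives the robot as it stands.
- The arm moves only by the tool send_rows, never from a script. Its argument "series" is a list of rows, each a list of 7 numbers: the shift along the tool's x, y, z in m, then the turn, a rotation vector about the tool's x, y, z in degrees, then the opening, from 0 (shut) to 1 (fully open). In form: [[dx, dy, dz, rx, ry, rz, jaw], ...]. A call has 1 to 20 rows; each row shifts and turns the commanded pose from where the row before left it, along the tool's axes as they then stand; what a row does not reach is not made up. A row lasts 1/8 s, in which the tool goes at most 62.5 mm and 10.7 degrees, less where a joint would pass 70% of its speed; a pose out of reach is approached as far as the arm can. A call with a gripper value outside its range is refused whole. The fingers move at their own pace and stop on an object; "squeeze" is the grip in N (left out, the last holds). Time passes only in rows, so rows that do not move let the fingers close. It gives the time, the measured TCP pose, the force and the opening at its end, in the units of the state.
- r.observe(): the state, without advancing time (a new reading comes with each control period).
- r.capture(name): name is "scene" or "top"; returns the picture (384x512x3 uint8, blue, green, red); there is no depth.
- r.camera_params(name): a dict with "mtx" (3x3 intrinsics, pixels), "R" (3x3) and "t" (3): a world point X has camera coordinates R X + t. Camera axes: x right, y down, z forward; pixel columns grow to the right and rows downward; lengths in m; the calibration is good to about 2 mm. A picture is of the moment at which its call begins. camera_params takes no time and is no camera call.
- r.sign_off(): hands the job in, once; it reports no verdict.
The state is a dict: "time_s": time; "qpos": joint angles; "joint_velocities": joint speeds; "effort": joint torques, N m; "tcp_pos": TCP position; "tcp_rot": TCP orientation; "contact_force": force on the tool from outside, world axes, zero at the start; "torque": the same for the moment, N m; "opening": opening from 0.0 (shut) to 1.0 (fully open).
Only numpy, scipy, OpenCV 4.12 (cv2) and the standard library are available. Lean on these libraries where they do the work, as an engineer would, in place of code of your own. Each camera call takes 0.05 s, during which the arm holds its last target. There are 200 camera calls.

### The job

Clear the fitting bench for the next patient. Hang each of the two spectacle frames by its bridge on the display stand, one frame to a prong, and while you still hold it give it a gentle tug straight down to be sure it is held before you let go. Put every hand-held trial lens in the shallow lens tray and every hand tool (caliper, pliers) in the deeper tray with the loop handles, all lying down inside, and leave everything else where it stands.

Things in the scene. Friction and masses are not known exactly. Their poses are not given: they have to be found in the camera images.
- round_frame: green acetate spectacle frame, round eyes, 145 mm wide over the temple tips, 52 mm high, temples folded flat behind, standing upright. Origin: underside, midway across, in the plane of the front (5 mm thick); x from the front back to the temples, y along the width, z up. Depth x = -2.5 to 26 mm: grip from above across those 28.5 mm, over a lens centre (y = -36 or 36 mm), fingertips about 20 mm above the underside. 45 g.
- round_frame_bridge (a point): middle of the underside of the round-eyed frame's bridge, 38 mm above the frame's underside; the folded temples behind it end at the same height. Below is the nose gap, at least 20 mm wide and open downward; the lens rims reach from |y| = 10 to 62 mm.
- square_frame: green acetate spectacle frame, rectangular eyes, 145 mm wide over the temple tips, 48 mm high, temples folded flat behind, standing upright. Origin: underside, midway across, in the plane of the front (5 mm thick); x from the front back to the temples, y along the width, z up. Depth x = -2.5 to 26 mm: grip from above across those 28.5 mm, over a lens centre (y = -36 or 36 mm), fingertips about 20 mm above the underside. 45 g.
- square_frame_bridge (a point): middle of the underside of the square-eyed frame's bridge, 38 mm above the frame's underside; the folded temples behind it end at the same height. Below is the nose gap, at least 20 mm wide and open downward; the lens rims reach from |y| = 10 to 62 mm.
- left_prong: left (+y) prong of the stand: flat spring-steel strip 10 mm wide, 3 mm thick, reaching 100 mm forward from the top of its 12 mm post, end turned up 14 mm. Origin: on the post's axis, on the strip's top face, 180 mm above the bench; -x points to the free end, z up. It bends down about 1.8 mm per newton at the seat and springs back. Nothing of the stand is higher than the turned-up end.
- left_seat (a point): point on the top face of the left prong, 68 mm forward of the post's centre, where the bridge of a frame should rest with the frame's front facing the prong's free end; the free end is 29 mm further forward
- right_prong: right (-y) prong of the stand: flat spring-steel strip 10 mm wide, 3 mm thick, reaching 100 mm forward from the top of its 12 mm post, end turned up 14 mm. Origin: on the post's axis, on the strip's top face, 180 mm above the bench; -x points to the free end, z up. It bends down about 1.8 mm per newton at the seat and springs back. Nothing of the stand is higher than the turned-up end.
- right_seat (a point): the same point on the right prong, 180 mm from that on the left
- lens_a: hand-held trial lens, lying flat: round translucent grey lens in a black rim 50 mm across, 8 mm thick, with a straight tab handle 14 mm wide, 9 mm thick, reaching 70 mm from the lens centre. Origin: underside, lens centre; the handle points along -x; z up. Gripped across the handle at about x = -33 mm. 35 g. May be absent.
- lens_b: hand-held trial lens, lying flat: round translucent grey lens in a black rim 50 mm across, 8 mm thick, with a straight tab handle 14 mm wide, 9 mm thick, reaching 70 mm from the lens centre. Origin: underside, lens centre; the handle points along -x; z up. Gripped across the handle at about x = -33 mm. 35 g. May be absent.
- lens_c: hand-held trial lens, lying flat: round translucent grey lens in a black rim 50 mm across, 8 mm thick, with a straight tab handle 14 mm wide, 9 mm thick, reaching 70 mm from the lens centre. Origin: underside, lens centre; the handle points along -x; z up. Gripped across the handle at about x = -33 mm. 35 g. May be absent.
- caliper: steel lens caliper with a thumb slide, lying flat: straight beam 130 mm long along x, 14 mm wide, 8 mm thick, with two jaws to the +y side near its +x end (to y = 43 mm). Origin: underside, middle of the beam; z up. Gripped across the beam at about x = 8 mm; the slide block (22 mm wide, 11 mm thick) begins at x = 23 mm. 110 g. May be absent.
- pliers: adjusting pliers with black grips and white nylon jaws, lying flat, rigid, 137 mm long: handles towards -x (to x = -80 mm, 54 mm over both), jaws towards +x (to x = 57 mm). Origin: underside, near the pivot; z up. Gripped across the steel joint, 20 mm wide and 12 mm thick, at about x = 12 mm. 120 g. May be absent.
- lens_tray: lens tray: shallow white plastic tray with a pale liner, 150 mm in x, 205 mm in y, 20 mm high, walls and floor 4 mm thick, fixed. Origin: underside, centre; z up.
- tool_tray: tool tray: the deeper steel tray with a loop handle at each end (loops 20 mm out at +y and -y), 150 mm in x, 205 mm in y without the loops, 40 mm high, walls and floor 4 mm thick, fixed. Origin: underside, centre; z up.
- case: bystander: closed black spectacle case 60 x 160 x 42 mm. Origin: underside, centre.
- wipes: bystander: carton of lens wipes 70 x 110 x 50 mm. Origin: underside, centre.
- contact_case: bystander: white twin-pot contact lens case 32 x 68 x 14 mm. Origin: underside, centre.
- spray: bystander: lens spray bottle 44 mm across, 135 mm high. Origin: underside, centre.
- pen_cup: bystander: steel cup 72 mm across, 90 mm high. Origin: underside, centre.

How it is judged:
By the outcome, as a careful person would: the job done as asked, in the order asked, and still so for the second after the job is handed in, with the robot touching nothing.
Of lens_a, lens_b, lens_c only 2 to 3 are there at a start; the rules pass over those that are not, and their reading is None.
Of caliper, pliers only 1 to 2 are there at a start; the rules pass over those that are not, and their reading is None.
At some moment in a run one of lens_a, lens_b, lens_c, caliper, pliers may be knocked a few centimetres aside while the robot is not near it.
It also fails if it takes over 210 s, if anything falls off the work surface, if the arm or the gripper's body presses on something with over 40 N, if the wrist force passes 120 N, or if a joint passes its speed limit or range.

## Working session

There is one attempt and no reset: what is moved stays moved. The work goes in short steps, Python scripts to look and compute and a tool call to move; the robot and the scene stay as the last step left them, time stands still between calls to the robot, and variables do not carry over. Pictures are saved under pics/ and viewed, about 12 in all and at most 16, crops included, and the job is handed in when it is done.

Besides the shell and the picture viewer there is one more tool, called by a JSON object that holds its "method" and its "body". send_rows: Moves the arm, as the interface text tells. Its arguments: {"type":"object","properties":{"series":{"type":"array","items":{"type":"array","items":{"type":"number"}}},"squeeze":{"type":"number"}},"required":["series"]}

```bash
ls && mkdir -p pics && python3 - <<'E'
from cell import r
import cv2,numpy as np
print(r.observe())
for n in("scene","top"):
    c=r.camera_params(n);print(n,np.round(c["mtx"],1).tolist(),np.round(c["R"],3).tolist(),np.round(c["t"],3).tolist())
    im=r.capture(n);cv2.imwrite(f"pics/{n}0.png",im)
    cv2.imwrite(f"pics/{n}0b.png",cv2.resize(im,(800,600),interpolation=cv2.INTER_CUBIC))
E
```

```text
pics
{'time_s': 0.0, 'qpos': array([ 1.27941271e+00,  4.80856613e-01,  1.59689258e+00,  2.56521583e-05,
        1.06510168e+00, -4.65577806e-02]), 'joint_velocities': array([ 3.57118481e-04,  7.20346071e-05, -1.03901979e-03,  1.47776996e-04,
        5.94186900e-04, -6.44173494e-04]), 'effort': array([-1.03216731e-03, -9.50664639e+01, -4.30166852e+01, -2.69906423e-04,
        1.28549259e-02,  4.35802144e-05]), 'tcp_pos': array([0.15740147, 0.6303073 , 0.30324929]), 'tcp_rot': array([ 2.47552548e+00,  1.93311159e+00, -1.63265348e-03]), 'contact_force': array([0.46501052, 0.4301547 , 0.1090775 ]), 'torque': array([ 0.01756892, -0.00048269, -0.01621469]), 'opening': 0.9998878719883966}
scene [[463.2, 0.0, 254.5], [0.0, 463.2, 189.9], [0.0, 0.0, 1.0]] [[-0.766, 0.642, 0.016], [0.46, 0.566, -0.683], [-0.448, -0.517, -0.73]] [0.449, -0.114, 1.737]
top [[453.5, 0.0, 259.0], [0.0, 453.5, 193.6], [0.0, 0.0, 1.0]] [[0.013, -1.0, 0.007], [-0.997, -0.014, -0.082], [0.082, -0.006, -0.997]] [-0.074, 0.551, 1.591]
```

View pics/scene0b.png

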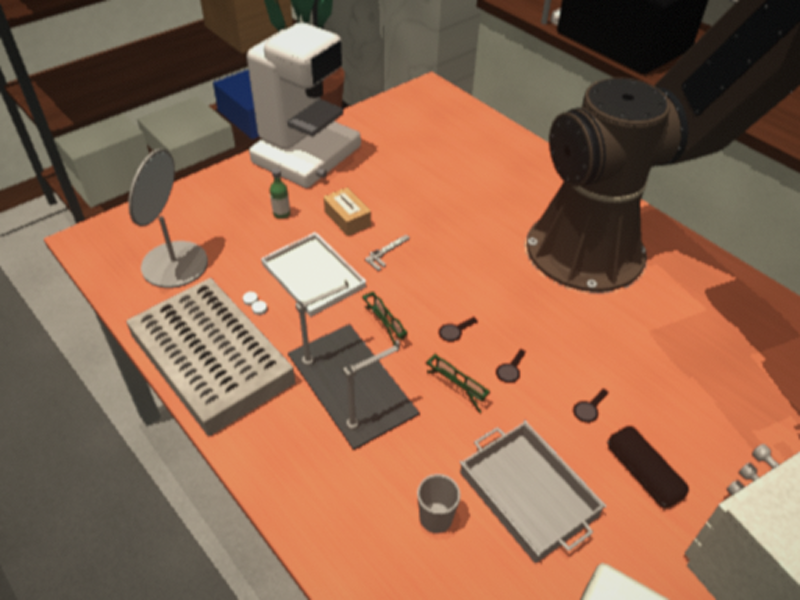

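View pics/top0b.png

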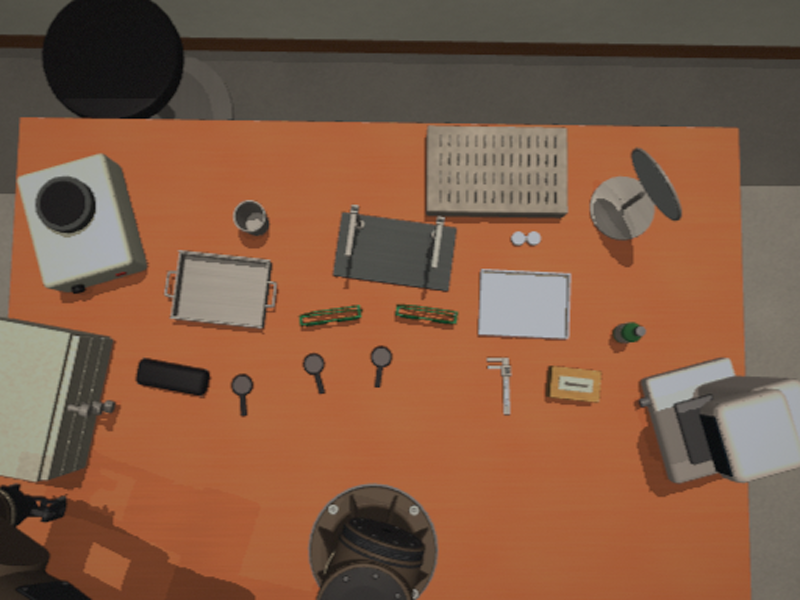

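```bash
cat > h.py <<'E'
from cell import r
import cv2,numpy as np
def cam(n):
    c=r.camera_params(n);return np.array(c["mtx"]),np.array(c["R"]),np.array(c["t"])
def ray(n,uv):
    K,R,t=cam(n);d=R.T@np.linalg.solve(K,[uv[0],uv[1],1.]);return -R.T@t,d
def onz(n,uv,z):
    o,d=ray(n,uv);return o+d*(z-o[2])/d[2]
def two(a,b):
    (o,d),(p,e)=ray("scene",a),ray("top",b);d/=np.linalg.norm(d);e/=np.linalg.norm(e)
    s,q=np.linalg.lstsq(np.c_[d,-e],p-o,rcond=None)[0];return (o+s*d+p+q*e)/2,np.linalg.norm(o+s*d-p-q*e)
def proj(n,X):
    K,R,t=cam(n);v=K@(R@np.asarray(X,float)+t);return v[:2]/v[2]
E
python3 - <<'E'
import cv2
a=cv2.imread("pics/top0.png")[125:220,180:310];cv2.imwrite("pics/topc.png",cv2.resize(a,None,fx=6,fy=6,interpolation=cv2.INTER_CUBIC))
a=cv2.imread("pics/scene0.png")[175:290,180:330];cv2.imwrite("pics/scc.png",cv2.resize(a,None,fx=5,fy=5,interpolation=cv2.INTER_CUBIC))
E
```

```text
(no output)
```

View pics/topc.png

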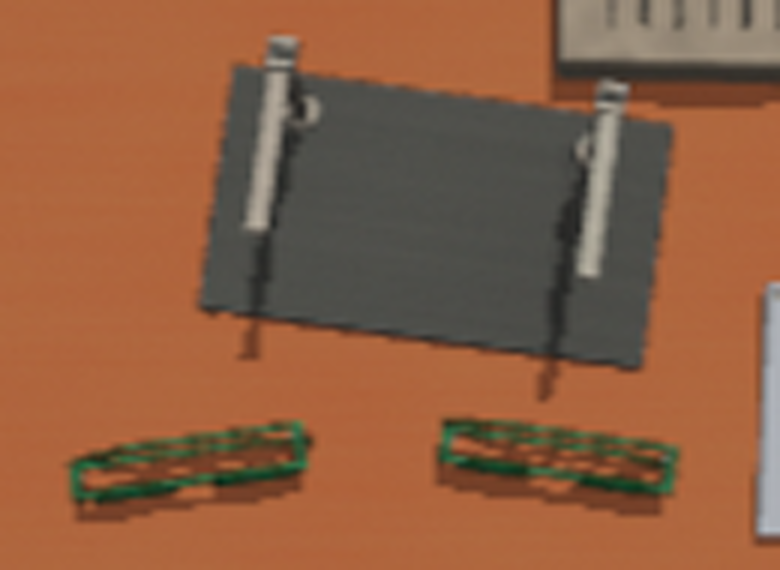

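View pics/scc.png

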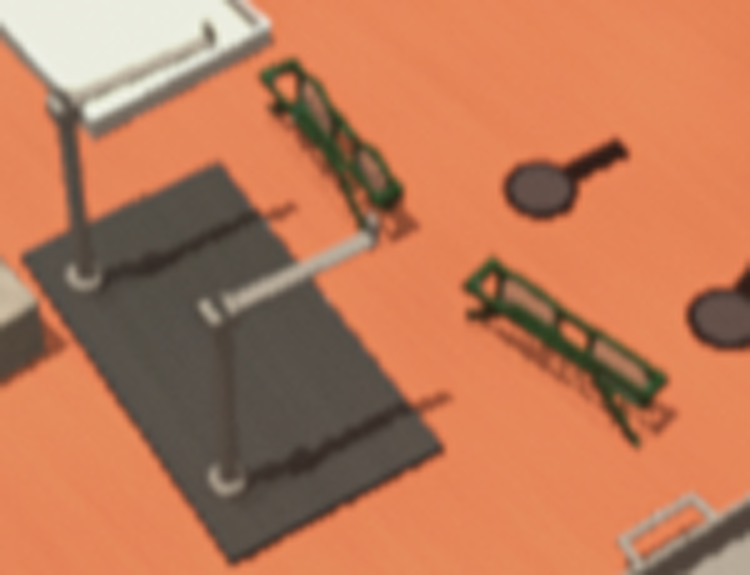

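```bash
python3 - <<'E'
from h import *
print("cams",[np.round(-cam(n)[1].T@cam(n)[2],3) for n in("scene","top")])
T=cv2.imread("pics/top0.png");hsv=cv2.cvtColor(T,cv2.COLOR_BGR2HSV)
def blobs(m,name,z,lo,hi,roi):
    k=np.zeros_like(m);x0,y0,x1,y1=roi;k[y0:y1,x0:x1]=m[y0:y1,x0:x1]
    n,l,s,c=cv2.connectedComponentsWithStats(k)
    for i in range(1,n):
        if lo<s[i,4]<hi:
            ys,xs=np.nonzero(l==i)
            P=np.array([onz("top",(x,y),z)[:2] for x,y in zip(xs,ys)])*1000
            (c_,wh,a)=cv2.minAreaRect(P.astype(np.float32))
            print(name,"area",s[i,4],"mean",P.mean(0).round(),"rect",np.round(c_,1),np.round(wh,1),round(a,1),"bbox",s[i,:4])
H,S,V=cv2.split(hsv)
roi=(100,110,400,280)
blobs(((H>45)&(H<90)&(S>90)).astype(np.uint8),"green",.045,20,900,roi)
blobs(((S<70)&(V>150)).astype(np.uint8),"bright",.18,20,9000,roi)
blobs(((S<90)&(V<110)&(V>40)).astype(np.uint8),"plate",.004,400,9000,(200,125,310,200))
blobs(((V<120)).astype(np.uint8),"dark",.006,60,700,(140,215,270,280))
blobs(((S<90)&(V>110)).astype(np.uint8),"cal",.008,40,900,(300,215,345,280))
blobs(((S<90)&(V>110)).astype(np.uint8),"ltray",.02,800,9000,(300,165,370,225))
blobs(((S<110)&(V>90)).astype(np.uint8),"ttray",.04,800,9000,(100,150,185,220))
E
```

```text
cams [array([1.174, 0.673, 1.183]), array([ 0.42 , -0.058,  1.631])]
green area 81 mean [512.  98.] rect [516.3 100.6] [ 28.4 135.7] 11.8 bbox [192 195  39  13]
green area 26 mean [520. -77.] rect [519.4 -77.3] [63.3  6.7] 80.8 bbox [253 200  19   4]
green area 32 mean [ 511. -153.] rect [ 511.3 -148.5] [13.9 63.5] 7.1 bbox [273 202  19   5]
bright area 565 mean [ 768. -198.] rect [ 774.7 -192.6] [ 79.4 162.4] 0.8 bbox [274 110  51  25]
bright area 97 mean [ 783. -390.] rect [ 781.  -390.1] [16.3 72.9] 89.7 bbox [357 110   6  23]
bright area 30 mean [ 788. -496.] rect [ 782.6 -496.1] [43.9 14.8] 25.9 bbox [387 114  11  13]
bright area 85 mean [ 753. -316.] rect [ 751.8 -313.3] [48.3 49.1] 44.9 bbox [328 121  19  14]
bright area 69 mean [ 765. -478.] rect [ 763.1 -483.4] [58.9 29. ] 76.5 bbox [379 121  18  13]
bright area 57 mean [680.  49.] rect [680.4  49. ] [ 7.1 83.2] 82.3 bbox [221 137   6  26]
bright area 45 mean [698. 250.] rect [698.2 249.3] [20.8 25.5] 19.9 bbox [158 140   9   8]
bright area 56 mean [ 657. -130.] rect [ 658.6 -129.8] [ 6.8 85.9] 83.0 bbox [277 144   5  27]
bright area 112 mean [ 679. -315.] rect [ 679.3 -313.5] [22.9 58.4] 0.8 bbox [327 148  19   8]Traceback (most recent call last):
  File "<stdin>", line 16, in <module>
  File "<stdin>", line 10, in blobs
  File "h.py", line 8, in onz
    o,d=ray(n,uv);return o+d*(z-o[2])/d[2]
        ~~~^^^^^^
  File "h.py", line 6, in ray
    K,R,t=cam(n);d=R.T@np.linalg.solve(K,[uv[0],uv[1],1.]);return -R.T@t,d
          ~~~^^^
  File "h.py", line 4, in cam
    c=r.camera_params(n);return np.array(c["mtx"]),np.array(c["R"]),np.array(c["t"])
ValueError: time passes only in moves, steps and waits
```

```bash
python3 - <<'E'
import re
s=open('h.py').read()
a=s.index("def cam"); b=s.index("def ray")
s=s[:a]+'''import os,pickle
if not os.path.exists("cam.pkl"): pickle.dump({n:r.camera_params(n) for n in("scene","top")},open("cam.pkl","wb"))
_C={n:[np.array(c[k]) for k in("mtx","R","t")] for n,c in pickle.load(open("cam.pkl","rb")).items()}
def cam(n): return _C[n]
def blobs(m,name,z,lo,hi,roi,cn="top"):
    m=m.astype(np.uint8);k=np.zeros_like(m);x0,y0,x1,y1=roi;k[y0:y1,x0:x1]=m[y0:y1,x0:x1]
    n,l,s,c=cv2.connectedComponentsWithStats(k)
    for i in range(1,n):
        if lo<s[i,4]<hi:
            ys,xs=np.nonzero(l==i)
            P=np.array([onz(cn,(x,y),z)[:2] for x,y in zip(xs,ys)])*1000
            c_,wh,a=cv2.minAreaRect(P.astype(np.float32))
            print(name,"area",s[i,4],"mean",P.mean(0).round(),"rect",np.round(c_,1),np.round(wh,1),round(a,1),"bbox",s[i,:4])
'''+s[b:]
open('h.py','w').write(s)
E
python3 - <<'E'
from h import *
T=cv2.imread("pics/top0.png");H,S,V=cv2.split(cv2.cvtColor(T,cv2.COLOR_BGR2HSV))
g=((H>35)&(H<95)&(S>60)).astype(np.uint8);g=cv2.morphologyEx(g,cv2.MORPH_CLOSE,np.ones((5,5),np.uint8))
blobs(g,"green",.046,20,900,(180,190,300,212))
blobs((S<90)&(V<110)&(V>40),"plate",.004,400,9000,(200,125,310,195))
blobs((V<110),"dark",.006,60,700,(140,215,270,280))
blobs((S<110)&(V>100),"cal",.008,30,900,(300,215,345,280))
blobs((S<90)&(V>110),"ltray",.02,800,9000,(300,165,370,225))
blobs((S<120)&(V>90),"ttray",.04,500,9000,(100,150,185,220))
G=cv2.cvtColor(T,cv2.COLOR_BGR2RGB)
c=cv2.resize(T[215:275,140:350],None,fx=3.8,fy=3.8,interpolation=cv2.INTER_CUBIC);cv2.imwrite("pics/low.png",c)
E
```

```text
green area 286 mean [518. 103.] rect [519.  101.3] [ 29.3 135.7] 8.9 bbox [192 195  39  14]
green area 278 mean [ 527. -110.] rect [ 526.2 -114.2] [135.8  29.3] 82.6 bbox [253 195  40  12]
plate area 2799 mean [671. -41.] rect [674.5 -41.2] [267.2 152.2] 83.1 bbox [213 136  79  50]
dark area 203 mean [418. -12.] rect [408.  -13.4] [92.4 46.4] 1.0 bbox [237 221  14  27]
dark area 200 mean [400. 137.] rect [390.  139.6] [89.  46.4] 1.3 bbox [194 226  14  26]
dark area 209 mean [350. 301.] rect [341.4 294.6] [91.4 47.9] 21.3 bbox [148 239  14  28]
cal area 217 mean [ 378. -293.] rect [ 367.9 -291.2] [134.2  49.9] 11.5 bbox [311 229  17  37]
ltray area 2465 mean [ 554. -339.] rect [ 554.2 -339.4] [208.4 152.5] 88.0 bbox [306 172  60  45]
ttray area 2565 mean [574. 348.] rect [576.  349.4] [250.6 158.4] 84.7 bbox [105 160  72  51]
```

View pics/low.png

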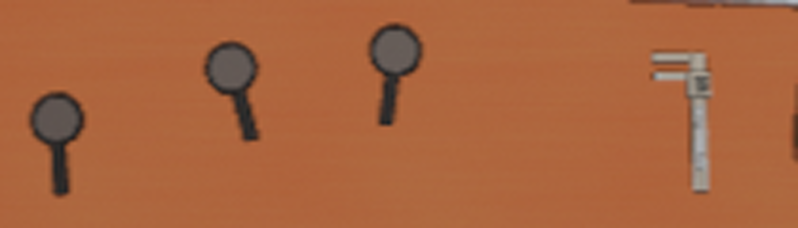

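```bash
python3 - <<'E'
from h import *
def fp(c,yaw,x,y,z):
    a=np.radians(yaw);return [c[0]/1e3+(np.cos(a)*x-np.sin(a)*y)/1e3,c[1]/1e3+(np.sin(a)*x+np.cos(a)*y)/1e3,z/1e3]
for nm,c,yaw in(("left",(519,101.3),8.9),("right",(526.2,-114.2),-7.4)):
    for q in((-14,68,48),(-14,-68,48),(-12,0,34)):
        X=fp(c,yaw,*q);a=proj("top",X);b=proj("scene",X)
        print(nm,q,"topcrop",((a-[180,125])*6+3).round(),"scenecrop",((b-[180,175])*5+2.5).round())
# lenses: crop low.png
for n,c,e in(("L1",(396,50),(386,123)),("L2",(231,68),(251,138)),("L3",(57,119),(62,194))):
    A,B=[onz("top",((p[0]+.5)/3.8-.5+140,(p[1]+.5)/3.8-.5+215),.008)[:2]*1e3 for p in(c,e)]
    u=(A-B)/np.linalg.norm(A-B);g=A-33*u
    print(n,A.round(),B.round(),"len",np.linalg.norm(A-B).round(),"yaw",np.degrees(np.arctan2(u[1],u[0])).round(1),"grip",g.round(),"r",np.hypot(*g).round())
A,B=[onz("top",((p[0]+.5)/3.8-.5+140,(p[1]+.5)/3.8-.5+215),.008)[:2]*1e3 for p in((698,53),(700,192))]
u=(A-B)/np.linalg.norm(A-B);print("cal",A.round(),B.round(),np.degrees(np.arctan2(u[1],u[0])).round(1),"grip",((A+B)/2+8*u).round())
# prongs: axis via strip rect: centre of the strip & two-view of tips
for nm,s,t in(("Ltip",(372,230),(257,229)),("Rtip",(209,32),(588,275)),("Lpost",(215,305),(283,50)),("Rpost",(62,100),(613,92))):
    X,e=two(((s[0]+.5)/5-.5+180,(s[1]+.5)/5-.5+175),((t[0]+.5)/6-.5+180,(t[1]+.5)/6-.5+125));print(nm,(X*1e3).round(),round(e*1e3,1))
for nm,x,y in(("L",(680.4,49)),("R",(658.6,-129.8))) if 0 else (): pass
E
```

```text
left (-14, 68, 48) topcrop [ 75. 504.] scenecrop [670. 368.]
left (-14, -68, 48) topcrop [307. 471.] scenecrop [495. 251.]
left (-12, 0, 34) topcrop [193. 485.] scenecrop [577. 324.]
right (-14, 68, 48) topcrop [439. 463.] scenecrop [409. 182.]
right (-14, -68, 48) topcrop [670. 496.] scenecrop [299.  53.]
right (-12, 0, 34) topcrop [554. 478.] scenecrop [350. 131.]
L1 [430. -14.] [362.  -6.] len 69.0 yaw -6.9 grip [397. -10.] r 397.0
L2 [411. 140.] [346. 120.] len 68.0 yaw 17.3 grip [380. 130.] r 401.0
L3 [362. 301.] [292. 295.] len 70.0 yaw 5.7 grip [329. 298.] r 444.0
cal [ 431. -298.] [ 302. -300.] 0.9 grip [ 374. -299.]
Ltip [637.  54. 182.] 0.4
Rtip [ 615. -125.  183.] 0.8
Lpost [735.  41. 182.] 1.9
Rpost [ 714. -137.  181.] 0.6
```

```bash
cat >> h.py <<'E'
from scipy.spatial.transform import Rotation as Ro
def down(phi,tilt=0):
    a=np.radians(phi);return np.array([[np.cos(a),np.sin(a),0],[np.sin(a),-np.cos(a),0],[0,0,-1.]])
def go(x,y,z,phi,R=None):
    "mm, deg: turn first (deg, tool axes), then shift (mm, tool axes after the turn)"
    s=r.observe();Rc=Ro.from_rotvec(s["tcp_rot"]).as_matrix();Rt=down(phi) if R is None else R
    t=Ro.from_matrix(Rc.T@Rt).as_rotvec(degrees=True);d=Rt.T@(np.array([x,y,z])-s["tcp_pos"]*1e3)
    print("pos",(s["tcp_pos"]*1e3).round(1),"q",s["qpos"].round(2),"F",s["contact_force"].round(1),"open",round(float(s["opening"]),3),"t",round(float(s["time_s"]),1),"\n turn",t.round(1),"shift",d.round(1),"len",np.linalg.norm(d).round())
E
python3 -c "
from h import *
go(514.5,137,303,8.9)"
```

```text
pos [157.4 630.3 303.3] q [ 1.28  0.48  1.6  -0.    1.07 -0.05] F [-0.1 -0.7  0.6] open 1.001 t 0.1 
 turn [ 0.   0.1 67.1] shift [2.765e+02 5.426e+02 3.000e-01] len 609.0
```

{"method": "send_rows", "body": {"series": [[0, 0, 0, 0, 0, 9.6, 1], [0, 0, 0, 0, 0, 9.6, 1], [0, 0, 0, 0, 0, 9.6, 1], [0, 0, 0, 0, 0, 9.6, 1], [0, 0, 0, 0, 0, 9.6, 1], [0, 0, 0, 0, 0, 9.6, 1], [0, 0, 0, 0, 0, 9.5, 1], [0.021, 0.042, 0, 0, 0, 0, 1], [0.021, 0.042, 0, 0, 0, 0, 1], [0.021, 0.042, 0, 0, 0, 0, 1], [0.021, 0.042, 0, 0, 0, 0, 1], [0.021, 0.042, 0, 0, 0, 0, 1], [0.021, 0.042, 0, 0, 0, 0, 1], [0.021, 0.042, 0, 0, 0, 0, 1], [0.021, 0.042, 0, 0, 0, 0, 1], [0.021, 0.042, 0, 0, 0, 0, 1], [0.021, 0.042, 0, 0, 0, 0, 1], [0.021, 0.042, 0, 0, 0, 0, 1], [0.021, 0.042, 0, 0, 0, 0, 1], [0.021, 0.038, 0, 0, 0, 0, 1]], "squeeze": 35}}

```text
time_s: 2.6
tcp_pos: [0.5115, 0.1357, 0.3038]
tcp_rot: [3.132, 0.243, -0.0]
contact_force: [1.0, -0.6, 0.7]
opening: 1.001
```

```bash
python3 -c "
from h import *
go(514.5,137,91,8.9)"
```

```text
pos [511.5 135.7 303.8] q [ 0.2   0.31  1.87 -0.    0.96  0.05] F [ 1.  -0.6  0.7] open 1.001 t 2.6 
 turn [ 0.  0. -0.] shift [  3.2  -0.8 212.8] len 213.0
```

{"method": "send_rows", "body": {"series": [[0.003, -0.001, 0.035, 0, 0, 0, 1], [0, 0, 0.035, 0, 0, 0, 1], [0, 0, 0.035, 0, 0, 0, 1], [0, 0, 0.035, 0, 0, 0, 1], [0, 0, 0.035, 0, 0, 0, 1], [0, 0, 0.022, 0, 0, 0, 1], [0, 0, 0.011, 0, 0, 0, 1], [0, 0, 0.005, 0, 0, 0, 1], [0, 0, 0, 0, 0, 0, 0.6], [0, 0, 0, 0, 0, 0, 0.5], [0, 0, 0, 0, 0, 0, 0.4], [0, 0, 0, 0, 0, 0, 0], [0, 0, 0, 0, 0, 0, 0], [0, 0, 0, 0, 0, 0, 0], [0, 0, 0, 0, 0, 0, 0], [0, 0, 0, 0, 0, 0, 0]]}}

```text
time_s: 4.6
tcp_pos: [0.514, 0.1387, 0.0914]
tcp_rot: [-3.132, -0.243, -0.001]
contact_force: [-0.1, 0.0, 7.1]
opening: 0.331
```

```bash
python3 -c "
from h import *
go(514.5,137,350,-7)
im=r.capture('top')[170:230,170:260];im2=r.capture('scene')[200:275,250:350]
cv2.imwrite('pics/g1.png',np.vstack([cv2.resize(im,(480,300),interpolation=2),cv2.resize(im2,(480,300))]))"
```

```text
pos [514.  138.7  91.4] q [0.21 0.63 2.02 0.   0.48 0.05] F [-0.1  0.   7.1] open 0.331 t 4.6 
 turn [-0.  -0.1 15.9] shift [   0.7    1.7 -258.6] len 259.0
```

View pics/g1.png

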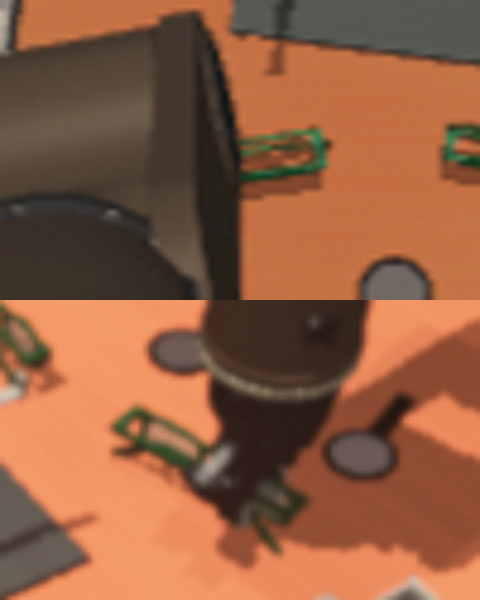

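{"method": "send_rows", "body": {"series": [[0, 0, -0.01, 0, 0, 0, 0], [0, 0, -0.02, 0, 0, 0, 0], [0, 0, -0.034, 0, 0, 0, 0], [0, 0, -0.034, 0, 0, 0, 0], [0, 0, -0.034, 0, 0, 0, 0], [0, 0, -0.034, 0, 0, 0, 0], [0, 0, -0.034, 0, 0, 0, 0], [0, 0, -0.03, 0, 0, 4, 0], [0, 0, -0.02, 0, 0, 4, 0], [0, 0, -0.008, 0, 0, 4, 0], [0, 0, 0, 0, 0, 3.9, 0], [0, 0, 0, 0, 0, 0, 0]]}}

```text
time_s: 6.2
tcp_pos: [0.5134, 0.1386, 0.3495]
tcp_rot: [-3.136, 0.192, -0.001]
contact_force: [-0.3, -0.3, -1.2]
opening: 0.329
```

```bash
python3 -c "
from h import *
go(684,84,350,-7)"
```

```text
pos [513.4 138.6 349.5] q [ 0.21  0.27  1.81 -0.    1.06  0.33] F [-0.3 -0.3 -1.2] open 0.329 t 6.2 
 turn [-0. -0. -0.] shift [176.   33.4  -0.5] len 179.0
```

{"method": "send_rows", "body": {"series": [[0.015, 0.003, 0, 0, 0, 0, 0], [0.03, 0.006, 0, 0, 0, 0, 0], [0.03, 0.006, 0, 0, 0, 0, 0], [0.03, 0.006, 0, 0, 0, 0, 0], [0.03, 0.006, 0, 0, 0, 0, 0], [0.026, 0.004, 0, 0, 0, 0, 0], [0.015, 0.002, 0, 0, 0, 0, 0], [0, 0, 0, 0, 0, 0, 0], [0, 0, 0.02, 0, 0, 0, 0], [0, 0, 0.02, 0, 0, 0, 0], [0, 0, 0.02, 0, 0, 0, 0], [0, 0, 0, 0, 0, 0, 0], [0, 0, 0, 0, 0, 0, 0]]}}

```text
time_s: 7.82
tcp_pos: [0.6843, 0.0846, 0.2899]
tcp_rot: [-3.136, 0.192, -0.001]
contact_force: [0.4, 0.1, -0.4]
opening: 0.324
```

```bash
python3 -c "
from h import *
go(684,84,250,-7)
a=r.capture('top');b=r.capture('scene');cv2.imwrite('pics/t1.png',a);cv2.imwrite('pics/s1.png',b)
cv2.imwrite('pics/h1.png',np.vstack([cv2.resize(a[120:195,190:310],(640,400),interpolation=2)[:300],cv2.resize(b[185:285,175:335],(480,300),interpolation=2)[:,:].copy() if 0 else cv2.resize(b[210:270,190:318],(640,300),interpolation=2)]))"
```

```text
pos [684.3  84.6 289.9] q [0.08 0.55 1.51 0.   1.08 0.2 ] F [ 0.4  0.1 -0.4] open 0.324 t 7.8 
 turn [-0. -0. -0.] shift [-0.2  0.7 39.9] len 40.0
```

View pics/h1.png

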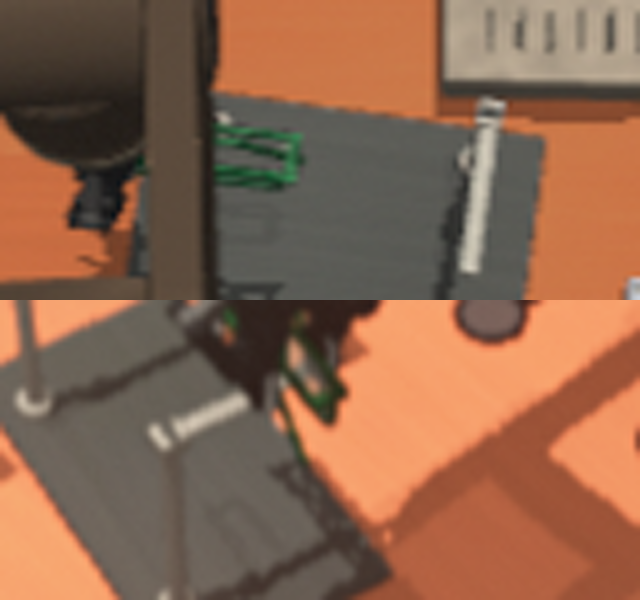

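```bash
cat >> h.py <<'E'
SEAT={"L":np.array([668,49.8]),"R":np.array([646.6,-128.8])}
def green(im,z,seat,roi):
    H,S,V=cv2.split(cv2.cvtColor(im,cv2.COLOR_BGR2HSV))
    g=((H>35)&(H<95)&(S>60)).astype(np.uint8);x0,y0,x1,y1=roi
    ys,xs=np.nonzero(g[y0:y1,x0:x1]);P=np.array([onz("top",(x+x0,y+y0),z)[:2]*1e3 for x,y in zip(xs,ys)])-seat
    a=np.radians(-7);Q=P@np.array([[np.cos(a),-np.sin(a)],[np.sin(a),np.cos(a)]])
    print("n",len(Q),"x",np.percentile(Q[:,0],[0,3,97,100]).round(1),"y",np.percentile(Q[:,1],[0,3,97,100]).round(1))
E
python3 -c "
from h import *
T=cv2.imread('pics/t1.png')
green(T,.2445,SEAT['L'],(225,140,255,160))
T0=cv2.imread('pics/top0.png')
green(T0,.046,np.array([519,101.3]),(180,190,240,212))
print('pred tip px',proj('top',[.637,.054,.19]),'scene seat',proj('scene',[.668,.0498,.18]))
"
```

```text
n 116 x [-9.3 -8.3 24.7 25.4] y [-72.7 -70.5 -22.7 -17.6]
n 129 x [-28.6 -25.7  26.8  32.1] y [-66.3 -64.4  63.4  65.4]
pred tip px [222.03858296 162.36797498] scene seat [244.43243854 225.72816988]
```

{"method": "send_rows", "body": {"series": [[0, -0.002, 0.01, 0, 0, 0, 0], [0, 0, 0.015, 0, 0, 0, 0], [0, 0, 0.015, 0, 0, 0, 0], [0, 0, 0.012, 0, 0, 0, 0], [0, 0, 0, 0, 0, 0, 0], [0, 0, 0, 0, 0, 0, 0], [0, 0, 0, 0, 0, 0, 0]]}}

```text
time_s: 8.8
tcp_pos: [0.6849, 0.0864, 0.2375]
tcp_rot: [-3.136, 0.193, -0.001]
contact_force: [-0.1, 0.1, -0.3]
opening: 0.328
```

```bash
python3 -c "
from h import *
go(684,86,233.4,-7);print(r.observe()['torque'])
b=r.capture('scene');cv2.imwrite('pics/h2.png',cv2.resize(b[200:270,200:300],(800,560),interpolation=2))"
```

```text
pos [684.9  86.4 237.5] q [ 0.08  0.6   1.56 -0.    0.98  0.2 ] F [-0.1  0.1 -0.3] open 0.328 t 8.8 
 turn [-0.  -0.1 -0. ] shift [-0.8  0.5  4.1] len 4.0
[-0.00594448 -0.01091945  0.06923804]
```

View pics/h2.png

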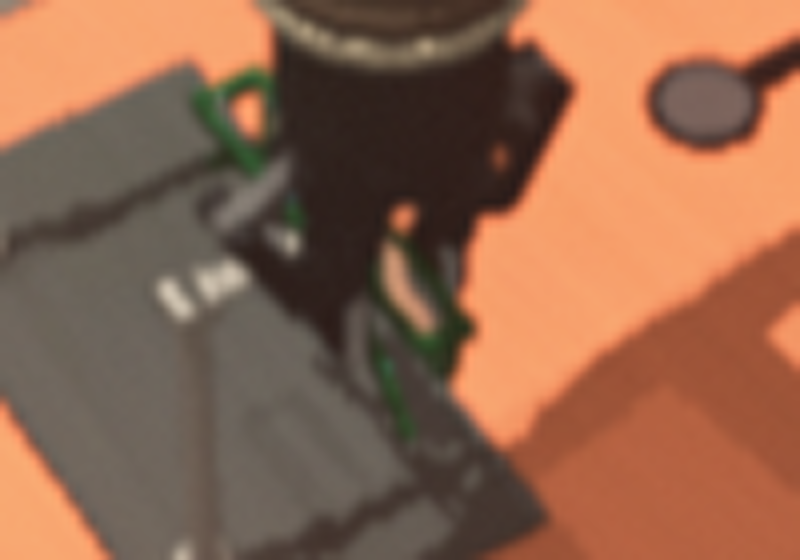

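{"method": "send_rows", "body": {"series": [[0, 0, 0.002, 0, 0, 0, 0], [0, 0, 0.002, 0, 0, 0, 0], [0, 0, 0.001, 0, 0, 0, 0], [0, 0, 0.001, 0, 0, 0, 0], [0, 0, 0, 0, 0, 0, 0], [0, 0, 0, 0, 0, 0, 0]]}}

```text
time_s: 9.6
tcp_pos: [0.6845, 0.0864, 0.231]
tcp_rot: [3.136, -0.192, 0.0]
contact_force: [-1.1, -0.5, 1.1]
opening: 0.329
```

{"method": "send_rows", "body": {"series": [[0, 0, 0.001, 0, 0, 0, 0], [0, 0, 0.001, 0, 0, 0, 0], [0, 0, 0.001, 0, 0, 0, 0], [0, 0, 0, 0, 0, 0, 0], [0, 0, 0, 0, 0, 0, 0]]}}

```text
time_s: 10.22
tcp_pos: [0.6847, 0.0864, 0.2281]
tcp_rot: [-3.136, 0.193, -0.001]
contact_force: [-1.1, -0.7, 4.8]
opening: 0.327
```

{"method": "send_rows", "body": {"series": [[0, 0, 0.001, 0, 0, 0, 0], [0, 0, 0, 0, 0, 0, 0], [0, 0, 0, 0, 0, 0, 0], [0, 0, 0, 0, 0, 0, 0], [0, 0, 0, 0, 0, 0, 0], [0, 0, 0, 0, 0, 0, 0]]}}

```text
time_s: 10.98
tcp_pos: [0.6848, 0.0864, 0.2272]
tcp_rot: [-3.136, 0.193, -0.001]
contact_force: [-1.3, -0.5, 5.9]
opening: 0.327
```

{"method": "send_rows", "body": {"series": [[0, 0, -0.001, 0, 0, 0, 0], [0, 0, -0.001, 0, 0, 0, 0], [0, 0, -0.001, 0, 0, 0, 0], [0, 0, -0.001, 0, 0, 0, 0], [0, 0, 0, 0, 0, 0, 0], [0, 0, 0, 0, 0, 0, 0]]}}

```text
time_s: 11.72
tcp_pos: [0.6845, 0.0864, 0.2308]
tcp_rot: [3.136, -0.192, -0.0]
contact_force: [-0.7, 0.1, 2.1]
opening: 0.326
```

{"method": "send_rows", "body": {"series": [[0, 0, -0.001, 0, 0, 0, 0], [0, 0, 0, 0, 0, 0, 0.36], [0, 0, 0, 0, 0, 0, 0.4], [0, 0, 0, 0, 0, 0, 0.5], [0, 0, 0, 0, 0, 0, 0.65], [0, 0, 0, 0, 0, 0, 0.8], [0, 0, 0, 0, 0, 0, 0.8], [0, 0, 0, 0, 0, 0, 0.8], [0, 0, 0, 0, 0, 0, 0.8]]}}

```text
time_s: 12.85
tcp_pos: [0.6846, 0.0863, 0.2319]
tcp_rot: [-3.136, 0.193, -0.0]
contact_force: [0.5, -0.1, -0.2]
opening: 0.8
```

{"method": "send_rows", "body": {"series": [[0, 0, -0.005, 0, 0, 0, 0.8], [0, 0, -0.01, 0, 0, 0, 0.8], [0, 0, -0.02, 0, 0, 0, 0.8], [0, 0, -0.03, 0, 0, 0, 0.8], [0, 0, -0.03, 0, 0, 0, 0.8], [0, 0, -0.02, 0, 0, 0, 1], [0, 0, 0, 0, 0, 0, 1]]}}

```text
time_s: 13.72
tcp_pos: [0.6853, 0.0865, 0.3494]
tcp_rot: [-3.135, 0.192, -0.006]
contact_force: [-0.1, 0.4, -0.8]
opening: 0.999
```

```bash
python3 -c "
from h import *
go(523.6,-149.9,340,-7.4)"
```

```text
pos [685.3  86.5 349.4] q [ 0.08  0.5   1.44 -0.    1.19  0.2 ] F [-0.1  0.4 -0.8] open 0.999 t 13.7 
 turn [-0.  -0.2  0.4] shift [-129.9  255.2    9.4] len 287.0
```

{"method": "send_rows", "body": {"series": [[-0.013, 0.0255, 0, 0, 0, 0.4, 1], [-0.013, 0.0255, 0, 0, 0, 0, 1], [-0.013, 0.0255, 0, 0, 0, 0, 1], [-0.013, 0.0255, 0, 0, 0, 0, 1], [-0.013, 0.0255, 0, 0, 0, 0, 1], [-0.013, 0.0255, 0, 0, 0, 0, 1], [-0.013, 0.0255, 0, 0, 0, 0, 1], [-0.013, 0.0255, 0, 0, 0, 0, 1], [-0.013, 0.0255, 0, 0, 0, 0, 1], [-0.013, 0.0255, 0, 0, 0, 0, 1], [0, 0, 0, 0, 0, 0, 1]]}}

```text
time_s: 15.1
tcp_pos: [0.5217, -0.1509, 0.3465]
tcp_rot: [-3.135, 0.206, 0.002]
contact_force: [0.2, -0.3, -0.6]
opening: 0.999
```

```bash
python3 -c "
from h import *
go(523.6,-149.9,91.4,-7.4)
a=r.capture('top');b=r.capture('scene');cv2.imwrite('pics/t2.png',a)
cv2.imwrite('pics/h3.png',cv2.resize(np.hstack([a[120:220,190:310],b[165:265,190:290]]),(792,360),interpolation=2))"
```

```text
pos [ 521.7 -150.9  346.5] q [-0.34  0.29  1.79 -0.    1.06 -0.21] F [ 0.2 -0.3 -0.6] open 0.999 t 15.1 
 turn [ 0.   0.1 -0.1] shift [  1.8  -1.2 255.1] len 255.0
```

View pics/h3.png

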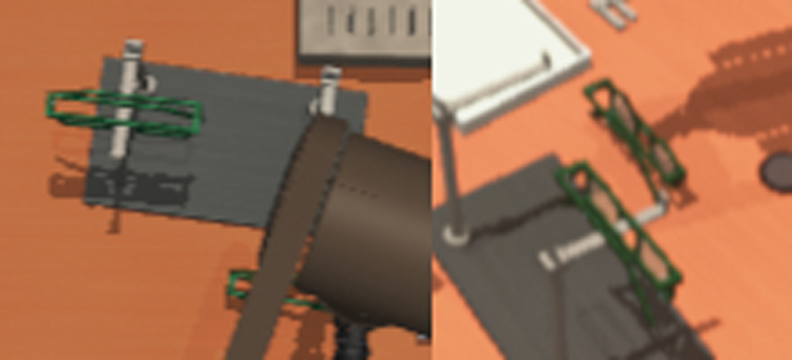

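{"method": "send_rows", "body": {"series": [[0.002, -0.001, 0.035, 0, 0, 0, 1], [0, 0, 0.04, 0, 0, 0, 1], [0, 0, 0.04, 0, 0, 0, 1], [0, 0, 0.04, 0, 0, 0, 1], [0, 0, 0.04, 0, 0, 0, 1], [0, 0, 0.03, 0, 0, 0, 1], [0, 0, 0.02, 0, 0, 0, 1], [0, 0, 0.01, 0, 0, 0, 1], [0, 0, 0, 0, 0, 0, 0.6], [0, 0, 0, 0, 0, 0, 0.5], [0, 0, 0, 0, 0, 0, 0.4], [0, 0, 0, 0, 0, 0, 0], [0, 0, 0, 0, 0, 0, 0], [0, 0, 0, 0, 0, 0, 0], [0, 0, 0, 0, 0, 0, 0], [0, 0, 0, 0, 0, 0, 0]]}}

```text
time_s: 17.2
tcp_pos: [0.5255, -0.1492, 0.0926]
tcp_rot: [3.135, -0.203, 0.002]
contact_force: [0.5, 0.9, 7.1]
opening: 0.322
```

{"method": "send_rows", "body": {"series": [[0, 0, -0.01, 0, 0, 0, 0], [0, 0, -0.02, 0, 0, 0, 0], [0, 0, -0.034, 0, 0, 0, 0], [0, 0, -0.034, 0, 0, 0, 0], [0, 0, -0.034, 0, 0, 0, 0], [0, 0, -0.034, 0, 0, 0, 0], [0, 0, -0.034, 0, 0, 0, 0], [0, 0, -0.03, 0, 0, -0.4, 0], [0, 0, -0.02, 0, 0, 0, 0], [0, 0, -0.008, 0, 0, 0, 0], [0, 0, 0, 0, 0, 0, 0]]}}

```text
time_s: 18.58
tcp_pos: [0.5248, -0.149, 0.3501]
tcp_rot: [3.136, -0.193, 0.001]
contact_force: [0.2, -0.8, -0.8]
opening: 0.327
```

```bash
python3 -c "
from h import *
go(653.9,-165,350,-7)"
```

```text
pos [ 524.8 -149.   350.1] q [-0.33  0.29  1.78  0.    1.07 -0.21] F [ 0.2 -0.8 -0.8] open 0.327 t 18.6 
 turn [ 0. -0. -0.] shift [1.3e+02 1.0e-01 1.0e-01] len 130.0
```

{"method": "send_rows", "body": {"series": [[0.015, 0, 0, 0, 0, 0, 0], [0.025, 0, 0, 0, 0, 0, 0], [0.025, 0, 0, 0, 0, 0, 0], [0.025, 0, 0, 0, 0, 0, 0], [0.025, 0, 0, 0, 0, 0, 0], [0.015, 0, 0, 0, 0, 0, 0], [0, 0, 0, 0, 0, 0, 0], [0, 0, 0.02, 0, 0, 0, 0], [0, 0, 0.02, 0, 0, 0, 0], [0, 0, 0.02, 0, 0, 0, 0], [0, 0, 0, 0, 0, 0, 0], [0, 0, 0, 0, 0, 0, 0]]}}

```text
time_s: 20.08
tcp_pos: [0.654, -0.165, 0.2907]
tcp_rot: [3.136, -0.193, 0.001]
contact_force: [-0.2, 0.6, -1.1]
opening: 0.325
```

```bash
python3 -c "
from h import *
go(653.9,-165.3,234.6,-7)
a=r.capture('top');b=r.capture('scene');cv2.imwrite('pics/t3.png',a)
print(proj('top',[.6466,-.1288,.24]),proj('top',[.6549,-.0605,.245]))
green(a,.2455,SEAT['R'],(248,135,290,165))
cv2.imwrite('pics/h4.png',cv2.resize(np.hstack([a[120:200,200:300],b[165:245,180:280]]),(800,320),interpolation=2))"
```

```text
pos [ 654.  -165.   290.7] q [-0.29  0.53  1.55 -0.    1.06 -0.17] F [-0.2  0.6 -1.1] open 0.325 t 20.1 
 turn [ 0. -0. -0.] shift [-0.   0.3 56.1] len 56.0
[279.90701353 157.7006876 ] [257.91185103 154.46775164]
n 79 x [-10.5  -8.3  21.5  22.5] y [-19.8 -16.2  68.   69.1]
```

View pics/h4.png

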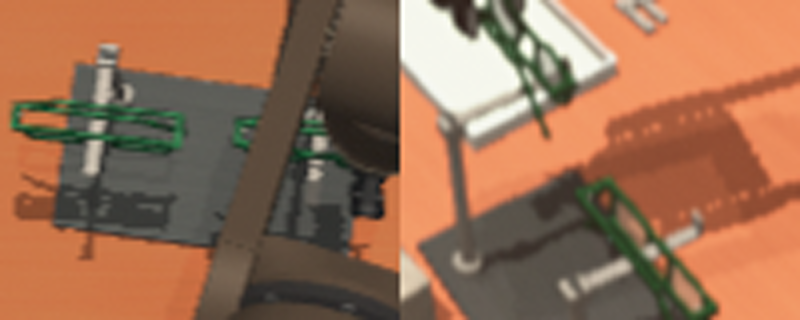

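{"method": "send_rows", "body": {"series": [[0, 0, 0.01, 0, 0, 0, 0], [0, 0, 0.015, 0, 0, 0, 0], [0, 0, 0.015, 0, 0, 0, 0], [0, 0, 0.012, 0, 0, 0, 0], [0, 0, 0, 0, 0, 0, 0], [0, 0, 0.002, 0, 0, 0, 0], [0, 0, 0.002, 0, 0, 0, 0], [0, 0, 0.001, 0, 0, 0, 0], [0, 0, 0.001, 0, 0, 0, 0], [0, 0, 0, 0, 0, 0, 0], [0, 0, 0, 0, 0, 0, 0]]}}

```text
time_s: 21.55
tcp_pos: [0.6543, -0.165, 0.2322]
tcp_rot: [3.136, -0.193, 0.001]
contact_force: [1.1, 0.1, 3.2]
opening: 0.326
```

{"method": "send_rows", "body": {"series": [[0, 0, 0.001, 0, 0, 0, 0], [0, 0, 0.001, 0, 0, 0, 0], [0, 0, 0.001, 0, 0, 0, 0], [0, 0, 0, 0, 0, 0, 0], [0, 0, 0, 0, 0, 0, 0]]}}

```text
time_s: 22.18
tcp_pos: [0.6544, -0.1651, 0.2293]
tcp_rot: [3.135, -0.193, 0.002]
contact_force: [1.7, -0.6, 7.7]
opening: 0.328
```

{"method": "send_rows", "body": {"series": [[0, 0, -0.0005, 0, 0, 0, 0], [0, 0, 0, 0, 0, 0, 0], [0, 0, 0, 0, 0, 0, 0], [0, 0, 0, 0, 0, 0, 0], [0, 0, 0, 0, 0, 0, 0]]}}

```text
time_s: 22.8
tcp_pos: [0.6543, -0.165, 0.2297]
tcp_rot: [3.136, -0.193, 0.001]
contact_force: [2.0, -1.1, 6.3]
opening: 0.326
```

{"method": "send_rows", "body": {"series": [[0, 0, -0.001, 0, 0, 0, 0], [0, 0, -0.001, 0, 0, 0, 0], [0, 0, -0.001, 0, 0, 0, 0], [0, 0, -0.001, 0, 0, 0, 0], [0, 0, 0, 0, 0, 0, 0], [0, 0, 0, 0, 0, 0, 0]]}}

```text
time_s: 23.55
tcp_pos: [0.6538, -0.1649, 0.2332]
tcp_rot: [-3.136, 0.192, 0.001]
contact_force: [0.6, -0.1, 1.0]
opening: 0.325
```

{"method": "send_rows", "body": {"series": [[0, 0, 0, 0, 0, 0, 0.36], [0, 0, 0, 0, 0, 0, 0.4], [0, 0, 0, 0, 0, 0, 0.5], [0, 0, 0, 0, 0, 0, 0.65], [0, 0, 0, 0, 0, 0, 0.8], [0, 0, 0, 0, 0, 0, 0.8], [0, 0, 0, 0, 0, 0, 0.8], [0, 0, 0, 0, 0, 0, 0.8]]}}

```text
time_s: 24.55
tcp_pos: [0.654, -0.165, 0.2334]
tcp_rot: [3.136, -0.192, -0.0]
contact_force: [0.0, 0.1, -0.6]
opening: 0.804
```

{"method": "send_rows", "body": {"series": [[0, 0, -0.005, 0, 0, 0, 0.8], [0, 0, -0.01, 0, 0, 0, 0.8], [0, 0, -0.02, 0, 0, 0, 0.8], [0, 0, -0.03, 0, 0, 0, 0.8], [0, 0, -0.03, 0, 0, 0, 0.8], [0, 0, -0.02, 0, 0, 0, 0.8], [0, 0, 0, 0, 0, 0, 0.8]]}}

```text
time_s: 25.42
tcp_pos: [0.6546, -0.1652, 0.3508]
tcp_rot: [3.135, -0.193, 0.006]
contact_force: [-0.6, -0.0, -0.5]
opening: 0.803
```

```bash
python3 -c "
from h import *
go(420,-12,330,83.1)"
```

```text
pos [ 654.6 -165.2  350.8] q [-0.29  0.48  1.48 -0.    1.18 -0.17] F [-0.6 -0.  -0.5] open 0.803 t 25.4 
 turn [  0.2  -0.1 -90.1] shift [ 123.9 -251.3   20.8] len 281.0
```

```bash
cat >> h.py <<'E'
def lenses(im,roi=(130,205,330,290),vmax=110):
    V=im.max(2);m=np.zeros(V.shape,np.uint8);x0,y0,x1,y1=roi;m[y0:y1,x0:x1]=V[y0:y1,x0:x1]<vmax
    n,l,s,_=cv2.connectedComponentsWithStats(m)
    for i in range(1,n):
        if not 120<s[i,4]<330: continue
        k=(l==i).astype(np.uint8);d=cv2.morphologyEx(k,cv2.MORPH_OPEN,cv2.getStructuringElement(2,(7,7)))
        h=k&~cv2.dilate(d,np.ones((3,3),np.uint8))
        if h.sum()<10 or d.sum()<60: print("odd",s[i]);continue
        P=[onz("top",np.argwhere(q)[:,::-1].mean(0),.008)[:2]*1e3 for q in(d,h)]
        u=P[0]-P[1];L=np.linalg.norm(u);u/=L;g=P[0]-33*u
        print("lens c",P[0].round(1),"yaw",np.degrees(np.arctan2(u[1],u[0])).round(1),"grip",g.round(1),"hdist",L.round(),"area",s[i,4],d.sum())
E
python3 -c "
from h import *
lenses(cv2.imread('pics/top0.png'))
a=r.capture('top');cv2.imwrite('pics/t4.png',a);print();lenses(a)
b=r.capture('scene');cv2.imwrite('pics/s4.png',b)
cv2.imwrite('pics/h5.png',np.vstack([cv2.resize(a[110:290],(800,282),interpolation=2),cv2.resize(b[120:300],(800,282),interpolation=2)]))"
```

```text
lens c [429.5 -13.5] yaw -6.7 grip [396.7  -9.7] hdist 50.0 area 203 151
lens c [410.9 140. ] yaw 17.8 grip [379.5 130. ] hdist 51.0 area 200 150
lens c [361.3 301.9] yaw 5.8 grip [328.5 298.5] hdist 50.0 area 209 158
```

View pics/h5.png

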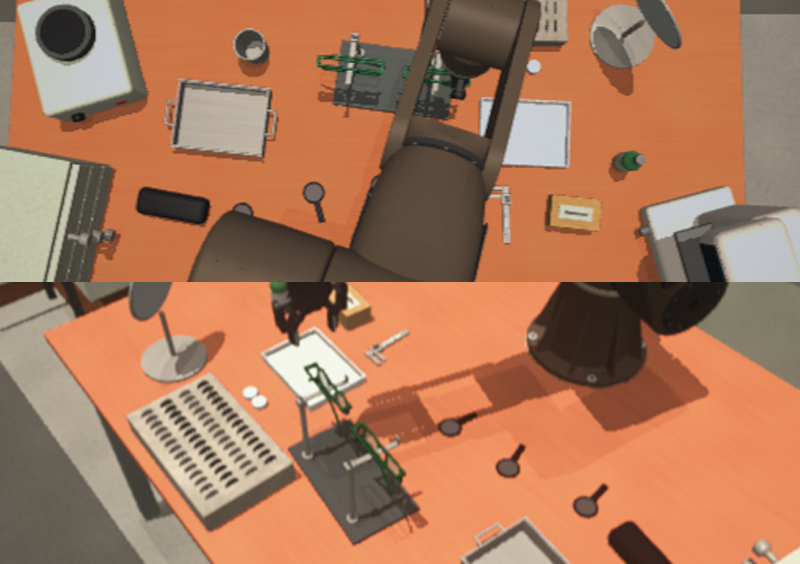

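```bash
cat >> h.py <<'E'
def tl(phi,th): return down(phi)@Ro.from_rotvec([th,0,0],degrees=True).as_matrix()
E
python3 -c "
from h import *
go(408.9,-11.1,200,83.3)"
```

```text
pos [ 653.8 -164.9  348.3] q [-0.29  0.48  1.48  0.    1.18 -0.17] F [-0.4 -0.2 -1.7] open 0.798 t 25.5 
 turn [  0.   -0.  -90.3] shift [ 124.2 -261.2  148.3] len 325.0
```

{"method": "send_rows", "body": {"series": [[0, 0, 0, 0, 0, -10, 0.8], [0, 0, 0, 0, 0, -10, 0.8], [0, 0, 0, 0, 0, -10, 0.8], [0, 0, 0, 0, 0, -10, 0.8], [0, 0, 0, 0, 0, -10, 0.8], [0, 0, 0, 0, 0, -10, 0.8], [0, 0, 0, 0, 0, -10, 0.8], [0, 0, 0, 0, 0, -10, 0.8], [0, 0, 0, 0, 0, -10.3, 0.8], [0.012, -0.024, 0, 0, 0, 0, 0.8], [0.012, -0.025, 0, 0, 0, 0, 0.8], [0.012, -0.025, 0, 0, 0, 0, 0.8], [0.012, -0.025, 0, 0, 0, 0, 0.8], [0.012, -0.025, 0, 0, 0, 0, 0.8], [0.012, -0.025, 0, 0, 0, 0, 0.8], [0.012, -0.025, 0, 0, 0, 0, 0.8], [0.012, -0.025, 0.02, 0, 0, 0, 0.8], [0.012, -0.025, 0.03, 0, 0, 0, 0.8], [0.012, -0.025, 0.03, 0, 0, 0, 0.8]]}}

```text
time_s: 27.9
tcp_pos: [0.4194, -0.0162, 0.2671]
tcp_rot: [-2.348, -2.087, 0.001]
contact_force: [0.6, -0.2, -0.3]
opening: 0.802
```

```bash
python3 -c "
from h import *
go(408.9,-11.1,160,83.3,tl(83.3,10))"
```

```text
pos [419.4 -16.2 267.1] q [-0.11  0.21  2.14 -0.    0.79 -1.56] F [ 0.6 -0.2 -0.3] open 0.802 t 27.9 
 turn [10. -0. -0.] shift [  3.8   7.7 107.4] len 108.0
```

{"method": "send_rows", "body": {"series": [[0, 0, 0, 5, 0, 0, 0.6], [0, 0, 0, 5, 0, 0, 0.6], [0.004, 0.008, 0.027, 0, 0, 0, 0.6], [0, 0, 0.03, 0, 0, 0, 0.6], [0, 0, 0.03, 0, 0, 0, 0.6], [0, 0, 0.02, 0, 0, 0, 0.6], [0, 0, 0, 0, 0, 0, 0.6]]}}

```text
time_s: 28.78
tcp_pos: [0.4091, -0.0113, 0.1603]
tcp_rot: [-2.244, -1.995, 0.179]
contact_force: [0.5, 0.2, 0.5]
opening: 0.599
```

```bash
python3 -c "
from h import *
go(408.9,-11.1,75,83.3,tl(83.3,10))"
```

```text
pos [409.1 -11.3 160.3] q [-0.1   0.45  2.15  0.    0.71 -1.56] F [0.5 0.2 0.5] open 0.599 t 28.8 
 turn [-0.2 -0.  -0. ] shift [ 0.1 14.6 84.1] len 85.0
```

{"method": "send_rows", "body": {"series": [[0, 0.0052, 0.03, 0, 0, 0, 0.6], [0, 0.0052, 0.03, 0, 0, 0, 0.6], [0, 0.0026, 0.015, 0, 0, 0, 0.6], [0, 0.0016, 0.009, 0, 0, 0, 0.6], [0, 0, 0, 0, 0, 0, 0.6], [0, 0, 0, 0, 0, 0, 0.3], [0, 0, 0, 0, 0, 0, 0], [0, 0, 0, 0, 0, 0, 0], [0, 0, 0, 0, 0, 0, 0], [0, 0, 0, 0, 0, 0, 0], [0, 0, 0, 0, 0, 0, 0], [0, 0, 0, 0, 0, 0, 0]], "squeeze": 35}}

```text
time_s: 30.28
tcp_pos: [0.4107, -0.0114, 0.077]
tcp_rot: [-2.247, -1.998, 0.174]
contact_force: [-0.1, 0.5, 9.8]
opening: 0.143
```

```bash
python3 -c "
from h import *
go(408.9,-11.1,240,83.3,tl(83.3,10))"
```

```text
pos [410.7 -11.4  77. ] q [-0.1   0.62  2.19  0.01  0.5  -1.56] F [-0.1  0.5  9.8] open 0.143 t 30.3 
 turn [ 0.1 -0.  -0. ] shift [ 1.000e-01 -3.010e+01 -1.602e+02] len 163.0
```

{"method": "send_rows", "body": {"series": [[0, -0.0018, -0.01, 0, 0, 0, 0], [0, -0.0037, -0.02, 0, 0, 0, 0], [0, -0.0055, -0.03, 0, 0, 0, 0], [0, -0.0055, -0.03, 0, 0, 0, 0], [0, -0.0055, -0.03, 0, 0, 0, 0], [0, -0.0055, -0.03, 0, 0, 0, 0], [0, -0.002, -0.01, 0, 0, 0, 0], [0, 0, 0, 0, 0, 0, 0]]}}

```text
time_s: 31.28
tcp_pos: [0.4092, -0.0112, 0.2395]
tcp_rot: [-2.248, -1.998, 0.173]
contact_force: [-0.4, 0.3, -1.1]
opening: 0.146
```

```bash
python3 -c "
from h import *
go(555,-399.3,235,88,tl(88,10))"
```

```text
pos [409.2 -11.2 239.5] q [-0.1   0.31  2.09  0.    0.91 -1.56] F [-0.4  0.3 -1.1] open 0.146 t 31.3 
 turn [ 0.1 -0.8 -4.7] shift [-382.7  157.6  -23.2] len 415.0
```

{"method": "send_rows", "body": {"series": [[0, 0, 0, 0, -0.8, -4.7, 0], [-0.0273, 0.0113, -0.0017, 0, 0, 0, 0], [-0.0273, 0.0113, -0.0017, 0, 0, 0, 0], [-0.0273, 0.0113, -0.0017, 0, 0, 0, 0], [-0.0273, 0.0113, -0.0017, 0, 0, 0, 0], [-0.0273, 0.0113, -0.0017, 0, 0, 0, 0], [-0.0273, 0.0113, -0.0017, 0, 0, 0, 0], [-0.0273, 0.0113, -0.0017, 0, 0, 0, 0], [-0.0273, 0.0113, -0.0017, 0, 0, 0, 0], [-0.0273, 0.0113, -0.0017, 0, 0, 0, 0], [-0.0273, 0.0113, -0.0017, 0, 0, 0, 0], [-0.0273, 0.0113, -0.0017, 0, 0, 0, 0], [-0.0273, 0.0113, -0.0017, 0, 0, 0, 0], [-0.0273, 0.0113, -0.0017, 0, 0, 0, 0], [-0.0273, 0.0113, -0.0017, 0, 0, 0, 0], [0, 0, 0, 0, 0, 0, 0], [0, 0, 0, 0, 0, 0, 0]]}}

```text
time_s: 33.4
tcp_pos: [0.5553, -0.3979, 0.2333]
tcp_rot: [-2.163, -2.09, 0.183]
contact_force: [-0.6, -0.3, 0.2]
opening: 0.146
```

```bash
python3 -c "
from h import *
go(555,-399.3,82,88,tl(88,10))"
```

```text
pos [ 555.3 -397.9  233.3] q [-0.62  0.66  1.47 -0.1   1.17 -2.11] F [-0.6 -0.3  0.2] open 0.146 t 33.4 
 turn [-0.1 -0.1  0.1] shift [ -1.4  26.1 149.1] len 151.0
```

{"method": "send_rows", "body": {"series": [[-0.001, 0.0053, 0.03, 0, 0, 0, 0], [0, 0.0053, 0.03, 0, 0, 0, 0], [0, 0.0053, 0.03, 0, 0, 0, 0], [0, 0.0053, 0.03, 0, 0, 0, 0], [0, 0.0027, 0.015, 0, 0, 0, 0], [0, 0.0018, 0.01, 0, 0, 0, 0], [0, 0.0008, 0.004, 0, 0, 0, 0], [0, 0, 0, 0, 0, 0, 0]]}}

```text
time_s: 34.4
tcp_pos: [0.5564, -0.3997, 0.084]
tcp_rot: [-2.165, -2.093, 0.182]
contact_force: [0.3, 1.0, 0.4]
opening: 0.142
```

{"method": "send_rows", "body": {"series": [[0, 0, 0, 0, 0, 0, 0.2], [0, 0, 0, 0, 0, 0, 0.3], [0, 0, 0, 0, 0, 0, 0.4], [0, 0, 0, 0, 0, 0, 0.4], [0, -0.0018, -0.01, 0, 0, 0, 0.4], [0, -0.0053, -0.03, 0, 0, 0, 0.4], [0, -0.0053, -0.03, 0, 0, 0, 0.4], [0, -0.0053, -0.03, 0, 0, 0, 0.4], [0, -0.0053, -0.03, 0, 0, 0, 0.6], [0, -0.0053, -0.03, 0, 0, 0, 0.6], [0, 0, 0, 0, 0, 0, 0.6]]}}

```text
time_s: 35.78
tcp_pos: [0.5569, -0.4003, 0.2494]
tcp_rot: [-2.168, -2.095, 0.182]
contact_force: [1.2, -0.7, -0.2]
opening: 0.601
```

```bash
python3 -c "
from h import *
a=r.capture('top');cv2.imwrite('pics/t5.png',a);lenses(a);lenses(a,(300,165,370,225),130)
go(300,0,250,107.8)"
```

```text
pos [ 556.4 -399.9  247.7] q [-0.63  0.65  1.45 -0.1   1.19 -2.12] F [-1.1 -0.3 -0.6] open 0.601 t 35.8 
 turn [ -9.8  -1.7 -19.7] shift [ 459.1 -121.9   -2.3] len 475.0
```

```bash
python3 -c "
from h import *
a=cv2.imread('pics/t5.png');V=a.max(2)
for x0,y0,x1,y1 in((180,215,225,260),(140,230,180,275)):
    m=(V[y0:y1,x0:x1]<110).astype(np.uint8);n,l,s,c=cv2.connectedComponentsWithStats(m);print(s[1:].tolist())
cv2.imwrite('pics/h6.png',cv2.resize(a[110:290],(800,282),interpolation=2))"
```

```text
[[14, 11, 14, 26, 111], [28, 15, 17, 30, 272]]
[[8, 9, 14, 27, 119]]
```

View pics/h6.png

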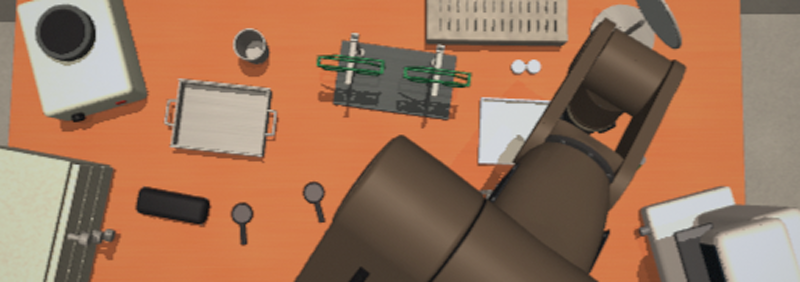

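```bash
python3 - <<'E'
s=open('h.py').read()
s=s.replace("m[y0:y1,x0:x1]=V[y0:y1,x0:x1]<vmax","m[y0:y1,x0:x1]=V[y0:y1,x0:x1]<vmax*np.median(V[220:270,130:300])/_M")
s=s.replace("def lenses(","_M=np.median(cv2.imread('pics/top0.png').max(2)[220:270,130:300])\ndef lenses(")
open('h.py','w').write(s)
E
python3 -c "
from h import *
a=cv2.imread('pics/t5.png');lenses(a,(130,205,230,290))
u=np.array([np.cos(np.radians(17.8)),np.sin(np.radians(17.8))]);p=np.array([379.5,130])+12.3*u;print(p)
go(*p,240,107.8);go(*p,240,107.8,tl(107.8,10))"
```

```text
[391.21119153 133.76005225]
pos [ 556.4 -399.9  247.7] q [-0.63  0.65  1.45 -0.1   1.19 -2.12] F [-1.1 -0.3 -0.6] open 0.601 t 35.8 
 turn [ -9.8  -1.7 -19.7] shift [558.6   5.9   7.7] len 559.0
pos [ 556.4 -399.9  247.7] q [-0.63  0.65  1.45 -0.1   1.19 -2.12] F [-1.1 -0.3 -0.6] open 0.601 t 35.8 
 turn [  0.1  -3.4 -19.5] shift [558.6   7.1   6.5] len 559.0
```

{"method": "send_rows", "body": {"series": [[0, 0, 0, 0, -1.1, -6.5, 0.6], [0, 0, 0, 0, -1.1, -6.5, 0.6], [0, 0, 0, 0, -1.2, -6.5, 0.6], [0.02, 0, 0, 0, 0, 0, 0.6], [0.035, 0, 0, 0, 0, 0, 0.6], [0.035, 0, 0, 0, 0, 0, 0.6], [0.035, 0, 0, 0, 0, 0, 0.6], [0.035, 0, 0, 0, 0, 0, 0.6], [0.035, 0, 0, 0, 0, 0, 0.6], [0.035, 0, 0, 0, 0, 0, 0.6], [0.035, 0, 0, 0, 0, 0, 0.6], [0.035, 0, 0, 0, 0, 0, 0.6], [0.035, 0.007, 0.006, 0, 0, 0, 0.6], [0.035, 0, 0, 0, 0, 0, 0.6], [0.035, 0, 0, 0, 0, 0, 0.6], [0.035, 0, 0, 0, 0, 0, 0.6], [0.035, 0, 0, 0, 0, 0, 0.6], [0.035, 0, 0, 0, 0, 0, 0.6], [0.035, 0, 0, 0, 0, 0, 0.6], [0.014, 0, 0, 0, 0, 0, 0.6]]}}

```text
time_s: 38.33
tcp_pos: [0.3894, 0.1354, 0.2391]
tcp_rot: [-1.782, -2.45, 0.214]
contact_force: [0.5, 0.3, 0.2]
opening: 0.599
```

```bash
python3 -c "
from h import *
go(391.2,133.8,76,107.8,tl(107.8,10))
a=r.capture('top');cv2.imwrite('pics/t6.png',a);V=a.max(2);print(_M,np.median(V[220:270,130:300]));lenses(a,(130,205,330,290));lenses(a,(300,165,370,225),130)
blobs((a.max(2)<140),'lens',.012,60,600,(306,172,366,217))
"
```

```text
pos [389.4 135.4 239.1] q [ 0.27  0.32  2.08 -0.01  0.91 -1.61] F [0.5 0.3 0.2] open 0.599 t 38.3 
 turn [-0.  -0.   0.1] shift [ -2.   29.5 160.4] len 163.0Traceback (most recent call last):
  File "<string>", line 4, in <module>
    a=r.capture('top');cv2.imwrite('pics/t6.png',a);V=a.max(2);print(_M,np.median(V[220:270,130:300]));lenses(a,(130,205,330,290));lenses(a,(300,165,370,225),130)
                                                                     ^^
NameError: name '_M' is not defined
```

```bash
python3 -c "
from h import *
a=cv2.imread('pics/t6.png');lenses(a,(130,205,330,290));
V=a.max(2);print(np.median(V[220:270,130:300]))
for v in (100,140): blobs((V<v),'lens',.012,60,600,(308,174,364,215))
blobs((cv2.cvtColor(a,cv2.COLOR_BGR2HSV)[:,:,1]<110)&(V>110),'cal',.008,30,900,(300,215,345,280))
"
```

```text
189.0
lens area 109 mean [ 557. -400.] rect [ 554.3 -400.3] [43.2 90.2] 89.7 bbox [346 182  13  26]
lens area 200 mean [ 565. -401.] rect [ 554.3 -402.2] [46.7 90.3] 89.9 bbox [346 182  14  26]
cal area 217 mean [ 370. -258.] rect [ 362.6 -261.8] [134.2  49.3] 21.2 bbox [301 231  17  37]
```

{"method": "send_rows", "body": {"series": [[-0.002, 0.0053, 0.03, 0, 0, 0, 0.6], [0, 0.0053, 0.03, 0, 0, 0, 0.6], [0, 0.0053, 0.03, 0, 0, 0, 0.6], [0, 0.0053, 0.03, 0, 0, 0, 0.6], [0, 0.0035, 0.02, 0, 0, 0, 0.6], [0, 0.0025, 0.014, 0, 0, 0, 0.6], [0, 0.0013, 0.007, 0, 0, 0, 0.6], [0, 0, 0, 0, 0, 0, 0.6], [0, 0, 0, 0, 0, 0, 0.3], [0, 0, 0, 0, 0, 0, 0], [0, 0, 0, 0, 0, 0, 0], [0, 0, 0, 0, 0, 0, 0], [0, 0, 0, 0, 0, 0, 0], [0, 0, 0, 0, 0, 0, 0], [0, 0, 0, 0, 0, 0, 0]]}}

```text
time_s: 40.25
tcp_pos: [0.3914, 0.1327, 0.0766]
tcp_rot: [-1.785, -2.45, 0.212]
contact_force: [-0.1, 0.4, 9.3]
opening: 0.145
```

```bash
python3 -c "
from h import *
go(391.2,133.8,240,107.8,tl(107.8,10))"
```

```text
pos [391.4 132.7  76.6] q [ 0.26  0.62  2.18 -0.02  0.51 -1.61] F [-0.1  0.4  9.3] open 0.145 t 40.2 
 turn [ 0.1 -0.   0.1] shift [   1.1  -28.2 -161. ] len 163.0
```

{"method": "send_rows", "body": {"series": [[0, -0.0018, -0.01, 0, 0, 0, 0], [0, -0.0037, -0.02, 0, 0, 0, 0], [0, -0.0055, -0.03, 0, 0, 0, 0], [0, -0.0055, -0.03, 0, 0, 0, 0], [0, -0.0055, -0.03, 0, 0, 0, 0], [0, -0.0055, -0.03, 0, 0, 0, 0], [0, -0.002, -0.01, 0, 0, 0, 0], [0, 0, 0, 0, 0, 0, 0]]}}

```text
time_s: 41.25
tcp_pos: [0.39, 0.132, 0.2391]
tcp_rot: [-1.785, -2.45, 0.211]
contact_force: [0.2, 0.1, -0.7]
opening: 0.145
```

```bash
python3 -c "
from h import *
go(555.2,-339.3,235,88,tl(88,10))"
```

```text
pos [390.  132.  239.1] q [ 0.26  0.32  2.08 -0.01  0.91 -1.62] F [ 0.2  0.1 -0.7] open 0.145 t 41.2 
 turn [ 0.1  3.4 19.6] shift [-465.3  179.5  -27.5] len 499.0
```

{"method": "send_rows", "body": {"series": [[0, 0, 0, 0, 1.1, 6.5, 0], [0, 0, 0, 0, 1.1, 6.5, 0], [0, 0, 0, 0, 1.2, 6.6, 0], [-0.0291, 0.0112, -0.0017, 0, 0, 0, 0], [-0.0291, 0.0112, -0.0017, 0, 0, 0, 0], [-0.0291, 0.0112, -0.0017, 0, 0, 0, 0], [-0.0291, 0.0112, -0.0017, 0, 0, 0, 0], [-0.0291, 0.0112, -0.0017, 0, 0, 0, 0], [-0.0291, 0.0112, -0.0017, 0, 0, 0, 0], [-0.0291, 0.0112, -0.0017, 0, 0, 0, 0], [-0.0291, 0.0112, -0.0017, 0, 0, 0, 0], [-0.0291, 0.0112, -0.0017, 0, 0, 0, 0], [-0.0291, 0.0112, -0.0017, 0, 0, 0, 0], [-0.0291, 0.0112, -0.0017, 0, 0, 0, 0], [-0.0291, 0.0112, -0.0017, 0, 0, 0, 0], [-0.0291, 0.0112, -0.0017, 0, 0, 0, 0], [-0.0291, 0.0112, -0.0017, 0, 0, 0, 0], [-0.0291, 0.0112, -0.0017, 0, 0, 0, 0], [-0.0291, 0.0112, -0.0017, 0, 0, 0, 0], [0, 0, 0, 0, 0, 0, 0]]}}

```text
time_s: 43.75
tcp_pos: [0.5541, -0.3413, 0.2322]
tcp_rot: [-2.167, -2.088, 0.183]
contact_force: [1.3, 1.0, -0.6]
opening: 0.147
```

```bash
python3 -c "
from h import *
go(555.2,-339.3,82,88,tl(88,10))"
```

```text
pos [ 554.1 -341.3  232.2] q [-0.56  0.62  1.55 -0.1   1.13 -2.04] F [ 1.3  1.  -0.6] open 0.147 t 43.8 
 turn [-0.1 -0.1 -0.1] shift [  2.1  27.1 147.8] len 150.0
```

{"method": "send_rows", "body": {"series": [[0.002, 0.0063, 0.03, 0, 0, 0, 0], [0, 0.0053, 0.03, 0, 0, 0, 0], [0, 0.0053, 0.03, 0, 0, 0, 0], [0, 0.0053, 0.03, 0, 0, 0, 0], [0, 0.0025, 0.014, 0, 0, 0, 0], [0, 0.0018, 0.01, 0, 0, 0, 0], [0, 0.0006, 0.0035, 0, 0, 0, 0], [0, 0, 0, 0, 0, 0, 0]]}}

```text
time_s: 44.75
tcp_pos: [0.5557, -0.3379, 0.0848]
tcp_rot: [-2.167, -2.091, 0.182]
contact_force: [0.4, -0.1, -0.4]
opening: 0.144
```

{"method": "send_rows", "body": {"series": [[0, 0, 0, 0, 0, 0, 0.2], [0, 0, 0, 0, 0, 0, 0.3], [0, 0, 0, 0, 0, 0, 0.4], [0, 0, 0, 0, 0, 0, 0.4], [0, -0.0018, -0.01, 0, 0, 0, 0.4], [0, -0.0053, -0.03, 0, 0, 0, 0.4], [0, -0.0053, -0.03, 0, 0, 0, 0.4], [0, -0.0053, -0.03, 0, 0, 0, 0.4], [0, -0.0053, -0.03, 0, 0, 0, 0.6], [0, -0.0053, -0.03, 0, 0, 0, 0.6], [0, 0, 0, 0, 0, 0, 0.6]]}}

```text
time_s: 46.12
tcp_pos: [0.5563, -0.3384, 0.25]
tcp_rot: [-2.17, -2.093, 0.181]
contact_force: [0.6, -0.2, -0.7]
opening: 0.603
```

```bash
python3 - <<'E'
from h import *
a=r.capture('top');cv2.imwrite('pics/t7.png',a)
V=a.max(2);print(np.median(V[220:270,130:300]))
blobs(V<140,'dark',.008,60,400,(140,230,180,275))
lenses(a,(140,230,180,275),150)
u=np.array([np.cos(np.radians(5.8)),np.sin(np.radians(5.8))]);p=np.array([328.5,298.5])+12.3*u;print(p)
go(*p,240,95.8,tl(95.8,10))
E
```

```text
118.0
dark area 211 mean [350. 301.] rect [338.5 301.2] [95.3 46.1] 1.8 bbox [148 239  14  28]
[340.73703272 299.74299246]
pos [ 555.7 -338.1  248.4] q [-0.55  0.6   1.54 -0.09  1.15 -2.04] F [ 0.1  0.5 -0.6] open 0.603 t 46.2 
 turn [ 0.1 -1.3 -7.7] shift [ 656.3 -145.7   34.2] len 673.0
```

{"method": "send_rows", "body": {"series": [[0, 0, 0, 0, -1.3, -7.7, 0.6], [0.0345, -0.0077, 0.0018, 0, 0, 0, 0.6], [0.0345, -0.0077, 0.0018, 0, 0, 0, 0.6], [0.0345, -0.0077, 0.0018, 0, 0, 0, 0.6], [0.0345, -0.0077, 0.0018, 0, 0, 0, 0.6], [0.0345, -0.0077, 0.0018, 0, 0, 0, 0.6], [0.0345, -0.0077, 0.0018, 0, 0, 0, 0.6], [0.0345, -0.0077, 0.0018, 0, 0, 0, 0.6], [0.0345, -0.0077, 0.0018, 0, 0, 0, 0.6], [0.0345, -0.0077, 0.0018, 0, 0, 0, 0.6], [0.0345, -0.0077, 0.0018, 0, 0, 0, 0.6], [0.0345, -0.0077, 0.0018, 0, 0, 0, 0.6], [0.0345, -0.0077, 0.0018, 0, 0, 0, 0.6], [0.0345, -0.0077, 0.0018, 0, 0, 0, 0.6], [0.0345, -0.0077, 0.0018, 0, 0, 0, 0.6], [0.0345, -0.0077, 0.0018, 0, 0, 0, 0.6], [0.0345, -0.0077, 0.0018, 0, 0, 0, 0.6], [0.0345, -0.0077, 0.0018, 0, 0, 0, 0.6], [0.0345, -0.0077, 0.0018, 0, 0, 0, 0.6], [0.0345, -0.0077, 0.0018, 0, 0, 0, 0.6]]}}

```text
time_s: 48.68
tcp_pos: [0.3395, 0.3001, 0.2387]
tcp_rot: [-2.024, -2.238, 0.196]
contact_force: [0.6, 0.1, -0.4]
opening: 0.602
```

```bash
python3 - <<'E'
from h import *
go(340.7,299.7,76,95.8,tl(95.8,10))
a=r.capture('top');b=r.capture('scene');cv2.imwrite('pics/t8.png',a);cv2.imwrite('pics/s8.png',b)
V=a.max(2);S=cv2.cvtColor(a,cv2.COLOR_BGR2HSV)[:,:,1];m=np.median(V[220:270,280:330]);print(m,proj('scene',[.361,.302,.008]))
blobs(V<m*.7,'lens',.012,60,600,(308,174,364,215))
blobs((S<110)&(V>m*.6),'cal',.008,30,900,(290,215,345,280))
E
```

```text
pos [339.5 300.1 238.7] q [ 0.6   0.36  2.02  0.11  0.92 -1.14] F [ 0.6  0.1 -0.4] open 0.602 t 48.7 
 turn [-0. -0. -0.] shift [ -0.6  29.4 160. ] len 163.0
186.0 [374.67484875 261.37073569]
lens area 200 mean [ 565. -339.] rect [ 555.2 -339.4] [93.6 43.1] 0.0 bbox [329 181  13  27]
lens area 199 mean [ 565. -401.] rect [ 554.3 -402.2] [46.7 90.3] 89.9 bbox [346 182  14  26]
cal area 215 mean [ 370. -258.] rect [ 362.6 -261.8] [134.2  49.3] 21.2 bbox [301 231  17  37]
```

Both lenses are lying in the tray. Descending on the third.

{"method": "send_rows", "body": {"series": [[-0.0005, 0.0053, 0.03, 0, 0, 0, 0.6], [0, 0.0053, 0.03, 0, 0, 0, 0.6], [0, 0.0053, 0.03, 0, 0, 0, 0.6], [0, 0.0053, 0.03, 0, 0, 0, 0.6], [0, 0.0035, 0.02, 0, 0, 0, 0.6], [0, 0.0025, 0.014, 0, 0, 0, 0.6], [0, 0.0011, 0.006, 0, 0, 0, 0.6], [0, 0, 0, 0, 0, 0, 0.6], [0, 0, 0, 0, 0, 0, 0.3], [0, 0, 0, 0, 0, 0, 0], [0, 0, 0, 0, 0, 0, 0], [0, 0, 0, 0, 0, 0, 0], [0, 0, 0, 0, 0, 0, 0], [0, 0, 0, 0, 0, 0, 0], [0, 0, 0, 0, 0, 0, 0]]}}

```text
time_s: 50.65
tcp_pos: [0.3408, 0.2992, 0.0774]
tcp_rot: [-2.024, -2.239, 0.193]
contact_force: [-0.6, -0.2, 8.2]
opening: 0.144
```

{"method": "send_rows", "body": {"series": [[0, -0.0018, -0.01, 0, 0, 0, 0], [0, -0.0037, -0.02, 0, 0, 0, 0], [0, -0.0055, -0.03, 0, 0, 0, 0], [0, -0.0055, -0.03, 0, 0, 0, 0], [0, -0.0055, -0.03, 0, 0, 0, 0], [0, -0.0055, -0.03, 0, 0, 0, 0], [0, -0.002, -0.01, 0, 0, 0, 0], [0, 0, 0, 0, 0, 0, 0]]}}

```text
time_s: 51.65
tcp_pos: [0.3393, 0.2988, 0.2399]
tcp_rot: [-2.024, -2.239, 0.192]
contact_force: [-0.2, 0.0, -0.7]
opening: 0.139
```

```bash
python3 -c "
from h import *
go(557.5,-279.3,235,88,tl(88,10))"
```

```text
pos [339.3 298.8 239.9] q [ 0.6   0.36  2.02  0.11  0.92 -1.14] F [-0.2  0.  -0.7] open 0.139 t 51.6 
 turn [0.1 1.2 7.7] shift [-570.1  235.5  -36.5] len 618.0
```

{"method": "send_rows", "body": {"series": [[0, 0, 0, 0, 1.2, 7.7, 0], [-0.0317, 0.0131, -0.002, 0, 0, 0, 0], [-0.0317, 0.0131, -0.002, 0, 0, 0, 0], [-0.0317, 0.0131, -0.002, 0, 0, 0, 0], [-0.0317, 0.0131, -0.002, 0, 0, 0, 0], [-0.0317, 0.0131, -0.002, 0, 0, 0, 0], [-0.0317, 0.0131, -0.002, 0, 0, 0, 0], [-0.0317, 0.0131, -0.002, 0, 0, 0, 0], [-0.0317, 0.0131, -0.002, 0, 0, 0, 0], [-0.0317, 0.0131, -0.002, 0, 0, 0, 0], [-0.0317, 0.0131, -0.002, 0, 0, 0, 0], [-0.0317, 0.0131, -0.002, 0, 0, 0, 0], [-0.0317, 0.0131, -0.002, 0, 0, 0, 0], [-0.0317, 0.0131, -0.002, 0, 0, 0, 0], [-0.0317, 0.0131, -0.002, 0, 0, 0, 0], [-0.0317, 0.0131, -0.002, 0, 0, 0, 0], [-0.0317, 0.0131, -0.002, 0, 0, 0, 0], [-0.0317, 0.0131, -0.002, 0, 0, 0, 0], [-0.0317, 0.0131, -0.002, 0, 0, 0, 0], [0, 0, 0, 0, 0, 0, 0]]}}

```text
time_s: 54.15
tcp_pos: [0.5572, -0.2817, 0.233]
tcp_rot: [-2.168, -2.089, 0.185]
contact_force: [0.1, 0.1, -1.2]
opening: 0.143
```

```bash
python3 -c "
from h import *
go(557.5,-279.3,82,88,tl(88,10))"
```

```text
pos [ 557.2 -281.7  233. ] q [-0.48  0.59  1.61 -0.08  1.1  -1.97] F [ 0.1  0.1 -1.2] open 0.143 t 54.1 
 turn [-0.   0.  -0.1] shift [  2.4  26.4 148.7] len 151.0
```

{"method": "send_rows", "body": {"series": [[0.0015, 0.0058, 0.03, 0, 0, 0, 0], [0, 0.0053, 0.03, 0, 0, 0, 0], [0, 0.0053, 0.03, 0, 0, 0, 0], [0, 0.0053, 0.03, 0, 0, 0, 0], [0, 0.0025, 0.014, 0, 0, 0, 0], [0, 0.0018, 0.01, 0, 0, 0, 0], [0, 0.0006, 0.0038, 0, 0, 0, 0], [0, 0, 0, 0, 0, 0, 0]]}}

```text
time_s: 55.15
tcp_pos: [0.5581, -0.2788, 0.0851]
tcp_rot: [-2.168, -2.092, 0.184]
contact_force: [0.9, 0.1, 0.2]
opening: 0.144
```

{"method": "send_rows", "body": {"series": [[0, 0, 0, 0, 0, 0, 0.2], [0, 0, 0, 0, 0, 0, 0.3], [0, 0, 0, 0, 0, 0, 0.4], [0, 0, 0, 0, 0, 0, 0.4], [0, -0.0018, -0.01, 0, 0, 0, 0.4], [0, -0.0053, -0.03, 0, 0, 0, 0.4], [0, -0.0053, -0.03, 0, 0, 0, 0.4], [0, -0.0053, -0.03, 0, 0, 0, 0.4], [0, -0.0053, -0.03, 0, 0, 0, 0.6], [0, -0.0053, -0.03, 0, 0, 0, 0.6], [0, 0, 0, 0, 0, 0, 0.6]]}}

```text
time_s: 56.52
tcp_pos: [0.5587, -0.279, 0.2503]
tcp_rot: [-2.171, -2.094, 0.182]
contact_force: [0.9, -0.1, -0.4]
opening: 0.599
```

```bash
python3 - <<'E'
from h import *
def cal(a):
    V=a.max(2);S=cv2.cvtColor(a,cv2.COLOR_BGR2HSV)[:,:,1];m=np.median(V[220:270,280:300])
    k=np.zeros(V.shape,np.uint8);k[215:285,290:345]=((S<110)&(V>m*.6))[215:285,290:345]
    n,l,s,_=cv2.connectedComponentsWithStats(k);i=1+np.argmax(s[1:,4])
    P=np.array([onz('top',p[::-1],.008)[:2]*1e3 for p in np.argwhere(l==i)])
    t=P[:,0]<P[:,0].min()+80;vx,vy,x,y=cv2.fitLine(P[t].astype(np.float32),1,0,.01,.01).ravel()
    u=np.array([vx,vy])*np.sign(vx);q=(P-[x,y])@u;c=np.array([x,y])+u*(q.min()+65)
    print('cal c',c.round(1),'yaw',np.degrees(np.arctan2(u[1],u[0])).round(1),'grip',(c+8*u).round(1),'span',(q.max()-q.min()).round(),s[i])
cal(cv2.imread('pics/top0.png'));a=cv2.imread('pics/t8.png');cal(a)
cv2.imwrite('pics/h7.png',cv2.resize(a[165:285,280:380],None,fx=5,fy=5,interpolation=2))
go(0,0,0,90)
E
```

```text
cal c [ 367.1 -300.7] yaw 0.1 grip [ 375.1 -300.7] span 127.0 [311 229  17  37 217]
cal c [ 359.6 -265.1] yaw 0.2 grip [ 367.6 -265.1] span 127.0 [301 231  17  37 215]
pos [ 558.7 -279.   250.3] q [-0.48  0.57  1.6  -0.08  1.13 -1.97] F [ 0.9 -0.1 -0.4] open 0.599 t 56.5 
 turn [-9.7  0.  -2.1] shift [ 279.  -558.7  250.3] len 673.0
```

View pics/h7.png

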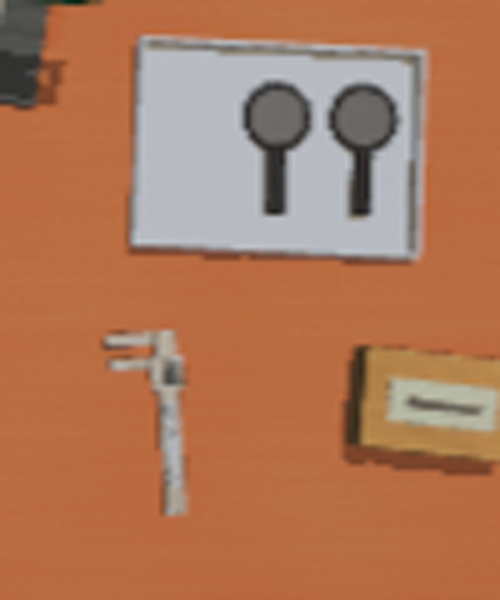

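```bash
cat > cal.py <<'E'
from h import *
def cal(a):
    V=a.max(2);S=cv2.cvtColor(a,cv2.COLOR_BGR2HSV)[:,:,1];m=np.median(V[220:270,280:300])
    k=np.zeros(V.shape,np.uint8);k[215:285,290:345]=((S<110)&(V>m*.6))[215:285,290:345]
    n,l,s,_=cv2.connectedComponentsWithStats(k);i=1+np.argmax(s[1:,4]);k=l==i
    v0=s[i,1]+s[i,3]
    rows=[(v,np.nonzero(k[v])[0].mean()) for v in range(v0-21,v0-1)]
    P=np.array([onz('top',(u,v),.008)[:2]*1e3 for v,u in rows]);f=np.polyfit(P[:,0],P[:,1],1)
    e=onz('top',(rows[-1][1],v0-.5),.008)[0]*1e3;x=e+65
    yaw=np.degrees(np.arctan(f[0]));print('cal c',round(x,1),np.polyval(f,x).round(1),'yaw',yaw.round(1),'grip',round(x+8,1),np.polyval(f,x+8).round(1))
if __name__=="__main__":
    cal(cv2.imread('pics/top0.png'));cal(cv2.imread('pics/t8.png'));cal(cv2.imread('pics/t6.png'))
    go(382,-261,240,94,tl(94,10))
E
python3 cal.py
```

```text
cal c 365.3 -299.1 yaw 1.7 grip 373.3 -298.8
cal c 357.9 -263.8 yaw 3.9 grip 365.9 -263.3
cal c 357.9 -263.8 yaw 3.9 grip 365.9 -263.3
pos [ 558.7 -279.   250.3] q [-0.48  0.57  1.6  -0.08  1.13 -1.97] F [ 0.9 -0.1 -0.4] open 0.599 t 56.5 
 turn [ 0.3 -0.8 -6. ] shift [  30.3 -170.6   40.5] len 178.0
```

```bash
python3 -c "
from h import *
go(363,-263.5,200,93.9)"
```

```text
pos [ 558.7 -279.   250.3] q [-0.48  0.57  1.6  -0.08  1.13 -1.97] F [ 0.9 -0.1 -0.4] open 0.599 t 56.5 
 turn [-9.7 -0.3 -5.9] shift [  28.8 -194.2   50.3] len 203.0
```

{"method": "send_rows", "body": {"series": [[0, 0, 0, -5, 0, -3, 0.6], [0, 0, 0, -5, 0, -3, 0.6], [0, -0.02, 0, 0, 0, 0, 0.6], [0, -0.025, 0, 0, 0, 0, 0.6], [0, -0.025, 0, 0, 0, 0, 0.6], [0, -0.025, 0, 0, 0, 0, 0.6], [0, -0.025, 0, 0, 0, 0, 0.6], [0, -0.025, 0, 0, 0, 0, 0.6], [0, -0.025, 0.02, 0, 0, 0, 0.6], [0, -0.02, 0.02, 0, 0, 0, 0.6], [0, 0, 0, 0, 0, 0, 0.6], [0, 0, 0, 0, 0, 0, 0.6]], "squeeze": 60}}

```text
time_s: 58.02
tcp_pos: [0.3689, -0.2915, 0.2074]
tcp_rot: [-2.141, -2.293, -0.009]
contact_force: [0.4, 0.3, 0.8]
opening: 0.602
```

```bash
python3 -c "
from h import *
go(363,-263.5,75,93.9)
a=r.capture('top');cv2.imwrite('pics/t9.png',a);b=r.capture('scene');cv2.imwrite('pics/s9.png',b)
V=a.max(2);m=np.median(V[220:270,180:230])
blobs(V<m*.7,'lens',.012,60,600,(308,174,364,215))"
```

```text
pos [ 368.9 -291.5  207.4] q [-0.74  0.37  2.09  0.01  0.68 -2.38] F [0.4 0.3 0.8] open 0.602 t 58.0 
 turn [ 0.1 -0.4  0. ] shift [ 28.4  -3.9 132.4] len 135.0
lens area 203 mean [ 568. -280.] rect [ 558.  -280.1] [93.6 46.7] 0.2 bbox [312 180  14  27]
lens area 200 mean [ 565. -339.] rect [ 555.2 -339.4] [93.6 43.1] 0.0 bbox [329 181  13  27]
lens area 199 mean [ 565. -401.] rect [ 554.3 -402.2] [46.7 90.3] 89.9 bbox [346 182  14  26]
```

Three lenses in the tray. Forgot the sideways shift; moving over the caliper and down.

{"method": "send_rows", "body": {"series": [[0.014, -0.002, 0, 0, 0, 0, 0.6], [0.014, -0.002, 0.02, 0, 0, 0, 0.6], [0, 0, 0.03, 0, 0, 0, 0.6], [0, 0, 0.03, 0, 0, 0, 0.6], [0, 0, 0.02, 0, 0, 0, 0.6], [0, 0, 0.01, 0, 0, 0, 0.6], [0, 0, 0, 0, 0, 0, 0.6]]}}

```text
time_s: 59.0
tcp_pos: [0.3623, -0.2622, 0.0971]
tcp_rot: [-2.14, -2.293, -0.009]
contact_force: [0.6, 0.0, -0.1]
opening: 0.598
```

```bash
python3 -c "
from h import *
go(363,-263.5,76,93.9)
b=r.capture('scene');p=proj('scene',[.363,-.2635,.005]).astype(int);print(p)
cv2.imwrite('pics/h8.png',cv2.resize(b[p[1]-40:p[1]+30,p[0]-50:p[0]+50],(700,490),interpolation=2))"
```

```text
pos [ 362.3 -262.2   97.1] q [-0.7   0.56  2.21  0.02  0.37 -2.35] F [ 0.6  0.  -0.1] open 0.598 t 59.0 
 turn [ 0.  -0.5  0.1] shift [-1.3  0.6 21.1] len 21.0
[255 162]
```

View pics/h8.png

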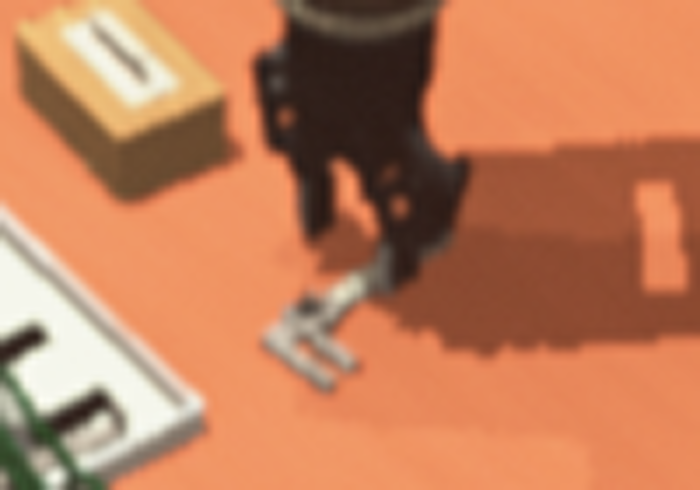

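{"method": "send_rows", "body": {"series": [[-0.001, 0.001, 0.01, 0, -0.4, 0, 0.6], [0, 0, 0.008, 0, 0, 0, 0.6], [0, 0, 0.004, 0, 0, 0, 0.6], [0, 0, 0, 0, 0, 0, 0.6], [0, 0, 0, 0, 0, 0, 0.3], [0, 0, 0, 0, 0, 0, 0], [0, 0, 0, 0, 0, 0, 0], [0, 0, 0, 0, 0, 0, 0], [0, 0, 0, 0, 0, 0, 0], [0, 0, 0, 0, 0, 0, 0], [0, 0, 0, 0, 0, 0, 0]]}}

```text
time_s: 60.42
tcp_pos: [0.3635, -0.2636, 0.0756]
tcp_rot: [2.143, 2.296, 0.002]
contact_force: [-2.0, 0.7, 8.3]
opening: 0.136
```

{"method": "send_rows", "body": {"series": [[0, 0, -0.005, 0, 0, 0, 0], [0, 0, -0.01, 0, 0, 0, 0], [0, 0, -0.02, 0, 0, 0, 0], [0, 0, -0.03, 0, 0, 0, 0], [0, 0, -0.03, 0, 0, 0, 0], [0, 0, -0.03, 0, 0, 0, 0], [0, 0, -0.03, 0, 0, 0, 0], [0, 0, -0.02, 0, 0, 0, 0], [0, 0, 0, 0, 0, 0, 0]]}}

```text
time_s: 61.55
tcp_pos: [0.3637, -0.264, 0.2519]
tcp_rot: [2.142, 2.294, 0.002]
contact_force: [-0.5, 0.1, -1.8]
opening: 0.135
```

```bash
python3 - <<'E'
from h import *
# tool tray from rim inner floor, masked without loops: check yaw and centre
a=cv2.imread('pics/top0.png');H,S,V=cv2.split(cv2.cvtColor(a,cv2.COLOR_BGR2HSV))
blobs((S<120)&(V>90),'tray+loops',.04,500,9000,(100,150,185,220))
k=cv2.morphologyEx(((S<120)&(V>90)).astype(np.uint8),cv2.MORPH_OPEN,np.ones((9,9),np.uint8))
blobs(k,'tray',.04,500,9000,(100,150,185,220))
go(574,348,245,85)
E
```

```text
tray+loops area 2565 mean [574. 348.] rect [576.  349.4] [250.6 158.4] 84.7 bbox [105 160  72  51]
tray area 2227 mean [569. 344.] rect [569.1 344.2] [191.9 145.5] 84.7 bbox [114 165  57  45]
pos [ 363.7 -264.   251.9] q [-0.7   0.27  2.1   0.    0.77 -2.34] F [-0.5  0.1 -1.8] open 0.135 t 61.5 
 turn [0.2 0.1 8.9] shift [628.1 156.2   6.9] len 647.0
```

```bash
python3 -c "
from h import *
go(555.6,344.7,245,-5.3)"
```

```text
pos [ 363.7 -264.   251.9] q [-0.7   0.27  2.1   0.    0.77 -2.34] F [-0.5  0.1 -1.8] open 0.135 t 61.5 
 turn [ 0.2 -0.1 99.2] shift [ 134.9 -623.9    6.9] len 638.0
```

{"method": "send_rows", "body": {"series": [[0, 0, 0, 0, 0, 6, 0], [0, 0, 0, 0, 0, 9.5, 0], [0, 0, 0, 0, 0, 9.5, 0], [0, 0, 0, 0, 0, 9.5, 0], [0, 0, 0, 0, 0, 9.5, 0], [0, 0, 0, 0, 0, 9.5, 0], [0, 0, 0, 0, 0, 9.5, 0], [0, 0, 0, 0, 0, 9.5, 0], [0, 0, 0, 0, 0, 9.5, 0], [0, 0, 0, 0, 0, 9.5, 0], [0, 0, 0, 0, 0, 7.2, 0], [0, 0, 0, 0, 0, 0, 0]]}}

```text
time_s: 63.05
tcp_pos: [0.3629, -0.2634, 0.2497]
tcp_rot: [-3.138, 0.13, -0.0]
contact_force: [0.4, -0.4, -0.6]
opening: 0.13
```

```bash
python3 -c "
from h import *
go(555.6,344.7,245,-5.3)"
```

```text
pos [ 362.9 -263.4  249.7] q [-0.7   0.28  2.1   0.    0.77 -0.61] F [ 0.4 -0.4 -0.6] open 0.13 t 63.0 
 turn [-0.1 -0.   0.6] shift [ 135.7 -623.3    4.7] len 638.0
```

{"method": "send_rows", "body": {"series": [[0.02, -0.02, 0, 0, 0, 0.6, 0], [0.02, -0.032, 0, 0, 0, 0, 0], [0.015, -0.034, 0, 0, 0, 0, 0], [0.008, -0.034, 0, 0, 0, 0, 0], [0.005, -0.034, 0, 0, 0, 0, 0], [0.005, -0.034, 0, 0, 0, 0, 0], [0.005, -0.034, 0, 0, 0, 0, 0], [0.005, -0.034, 0, 0, 0, 0, 0], [0.005, -0.034, 0, 0, 0, 0, 0], [0.005, -0.034, 0, 0, 0, 0, 0], [0.005, -0.034, 0, 0, 0, 0, 0], [0.005, -0.034, 0, 0, 0, 0, 0], [0.005, -0.034, 0, 0, 0, 0, 0], [0.005, -0.034, 0, 0, 0, 0, 0], [0.005, -0.034, 0, 0, 0, 0, 0], [0.005, -0.034, 0, 0, 0, 0, 0], [0.005, -0.034, 0, 0, 0, 0, 0], [0.005, -0.034, 0, 0, 0, 0, 0], [0.003, -0.027, 0, 0, 0, 0, 0], [0, 0, 0, 0, 0, 0, 0]]}}

```text
time_s: 65.55
tcp_pos: [0.5566, 0.3456, 0.25]
tcp_rot: [-3.138, 0.139, -0.001]
contact_force: [-0.4, -0.6, -0.8]
opening: 0.134
```

```bash
python3 -c "
from h import *
go(555.6,344.7,80.6,-5.3)
b=r.capture('scene');p=proj('scene',[.57,.346,.08]).astype(int);print(p)
cv2.imwrite('pics/h9.png',cv2.resize(b[p[1]-50:p[1]+50,p[0]-60:p[0]+60],(720,600),interpolation=2))"
```

```text
pos [556.6 345.6 250. ] q [0.51 0.54 1.64 0.   0.96 0.6 ] F [-0.4 -0.6 -0.8] open 0.134 t 65.5 
 turn [-0.  -0.   0.2] shift [ -0.9   1.  169.4] len 169.0
[342 297]
```

View pics/h9.png

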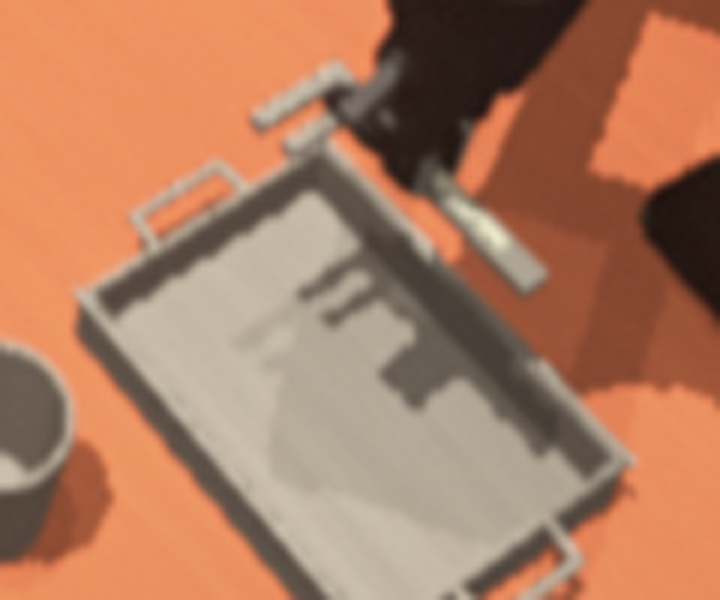

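{"method": "send_rows", "body": {"series": [[-0.001, 0.001, 0.02, 0, 0, 0, 0], [0, 0, 0.03, 0, 0, 0, 0], [0, 0, 0.03, 0, 0, 0, 0], [0, 0, 0.03, 0, 0, 0, 0], [0, 0, 0.025, 0, 0, 0, 0], [0, 0, 0.02, 0, 0, 0, 0], [0, 0, 0.01, 0, 0, 0, 0], [0, 0, 0.003, 0, 0, 0, 0], [0, 0, 0, 0, 0, 0, 0], [0, 0, 0, 0, 0, 0, 0]]}}

```text
time_s: 66.85
tcp_pos: [0.5562, 0.3435, 0.0836]
tcp_rot: [-3.137, 0.147, -0.003]
contact_force: [-0.2, 0.3, -0.4]
opening: 0.142
```

{"method": "send_rows", "body": {"series": [[0, 0, 0, 0, 0, 0, 0.2], [0, 0, 0, 0, 0, 0, 0.3], [0, 0, 0, 0, 0, 0, 0.4], [0, 0, 0, 0, 0, 0, 0.4], [0, 0, -0.01, 0, 0, 0, 0.4], [0, 0, -0.03, 0, 0, 0, 0.4], [0, 0, -0.03, 0, 0, 0, 0.4], [0, 0, -0.03, 0, 0, 0, 0.4], [0, 0, -0.03, 0, 0, 0, 0.6], [0, 0, -0.03, 0, 0, 0, 0.6], [0, 0, -0.03, 0, 0, 0, 0.6], [0, 0, 0, 0, 0, 0, 0.6]]}}

```text
time_s: 68.35
tcp_pos: [0.5566, 0.3437, 0.276]
tcp_rot: [-3.135, 0.147, -0.008]
contact_force: [-0.1, 0.4, 0.2]
opening: 0.601
```

```bash
python3 -c "
from h import *
go(400,550,280,-5.3)"
```

```text
pos [556.6 343.7 276. ] q [0.51 0.51 1.62 0.   1.01 0.6 ] F [-0.1  0.4  0.2] open 0.601 t 68.3 
 turn [-0.2 -0.3 -0.1] shift [-175. -191.   -4.] len 259.0
```

{"method": "send_rows", "body": {"series": [[-0.02, -0.022, 0, 0, 0, 0, 0.6], [-0.025, -0.027, 0, 0, 0, 0, 0.6], [-0.025, -0.027, 0, 0, 0, 0, 0.6], [-0.025, -0.027, 0, 0, 0, 0, 0.6], [-0.025, -0.027, 0, 0, 0, 0, 0.6], [-0.025, -0.027, 0, 0, 0, 0, 0.6], [-0.025, -0.027, 0, 0, 0, 0, 0.6], [0, 0, 0, 0, 0, 0, 0.6], [0, 0, 0, 0, 0, 0, 0.6]]}}

```text
time_s: 69.47
tcp_pos: [0.4036, 0.5417, 0.2724]
tcp_rot: [3.138, -0.147, 0.001]
contact_force: [-0.5, -0.8, 0.5]
opening: 0.603
```

```bash
python3 - <<'E'
from h import *
a=r.capture('top');b=r.capture('scene');cv2.imwrite('pics/tz.png',a);cv2.imwrite('pics/sz.png',b)
V=a.max(2);m=np.median(V[220:270,240:290])
blobs(V<m*.7,'lens',.012,60,600,(308,174,364,215))
t=a[120:220,100:370];s=b[120:350,150:400]
cv2.imwrite('pics/hz.png',np.vstack([cv2.resize(t,(648,240),interpolation=2),cv2.resize(s,(648,355),interpolation=2)]))
E
```

```text
lens area 203 mean [ 568. -280.] rect [ 558.  -280.1] [93.6 46.7] 0.2 bbox [312 180  14  27]
lens area 200 mean [ 565. -339.] rect [ 555.2 -339.4] [93.6 43.1] 0.0 bbox [329 181  13  27]
lens area 199 mean [ 565. -401.] rect [ 554.3 -402.2] [46.7 90.3] 89.9 bbox [346 182  14  26]
```

View pics/hz.png

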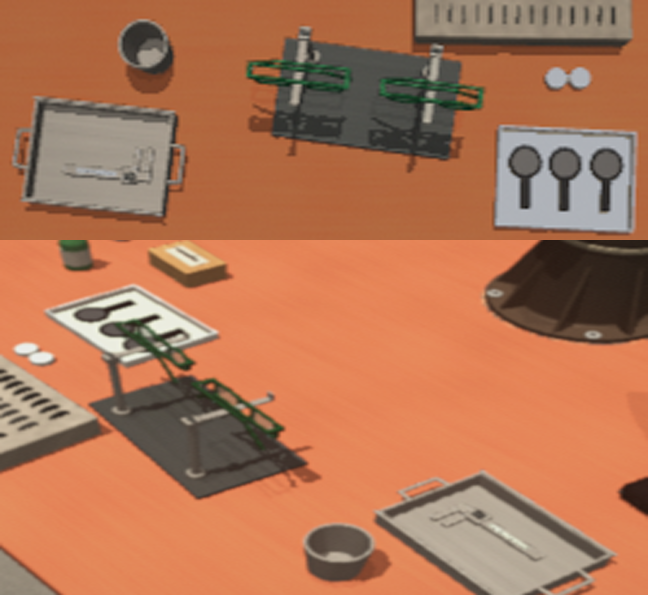

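```bash
python3 -c "
from cell import r
print(r.sign_off())"
```

```text
the job is handed in; nothing more can be done
None
```

The bench is cleared and the job is handed in, at about 69.5 s of the 210 s allowed.

- **Frames:** The square frame hangs on the left prong and the round one on the right. Each was tugged straight down before release. The wrist read about 6 N on the left and 6 to 8 N on the right, with the prong bent 5 to 6 mm.
- **Lenses and tools:** All three trial lenses lie flat side by side in the shallow tray. The caliper lies flat in the tray with the loop handles. No pliers were on the bench.
- **Knock:** The caliper was moved about 35 mm during the run, so I measured it again before gripping it. It was let go about 4 mm above the tray floor.

The final pictures from both cameras show both frames hanging centred with their fronts towards the free ends, the lenses at the positions measured after placing, and the caliper inside its tray. The contact case, pen cup, carton, spray bottle and spectacle case showed no visible change, though I checked those by eye only. The last check had no disagreements. The forces printed at the end of each move never passed about 10 N.

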